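# Re-hang and latch the lift-off gate of a canister bay

## Robot

A 6-joint arm with a two-finger parallel gripper is mounted at the origin on the work surface. World frame = base frame: x ahead of the robot, y to its left, z up, the work surface at z = 0. Lengths are in m, angles in rad, forces in N, time in s.
With the tool pointing down it reaches from about 0.3 to 0.875 m from the base axis. Payload 6.4 kg.
Tool frame: the origin (TCP) lies between the finger pads; the fingertips stand ctrl.tip_reach ahead of it and the grasp point (between the pads) lies 11 mm behind it (ctrl.tip_reach is the distance from the TCP to the fingertips, in m); z points along the fingers, x is the direction in which the jaws open and shut, and the axes are right-handed (so a half turn about z gives the same grasp; the last joint's range is limited). The gripper opens to 85 mm and grips with 20 to 120 N. Pads are 22 mm wide; open, the fingers measure 114 mm over their backs; the gripper's body (76 mm by 85 mm) begins 54 mm behind the grasp point. The pads swing forward as they close: fully open they stand 13 mm farther back than shut.
Start: joints at [0.998, 0.181, 1.607, -0, 1.354, -0.206], TCP at [0.206, 0.537, 0.239] pointing down, gripper open.
Joint ranges: [-2.99, 2.99], [-0.89, 2.07], [0.3, 2.58], [-1.14, 4.28], [0, 2.63], [-3.12, 3.12]. Speed limits (rad/s): [2.57, 2.57, 3.01, 3.14, 3.14, 3.14].

## Interface

Orientations are given as a unit quaternion [w, x, y, z].
In Python, from bench import telemetry, viewer, ticket, nets, ctrl gives the robot as it stands.
- The arm moves only by the tool step_arm, never from a script. Its argument "plan" is a list of rows, each a list of 2 entries, a list of its own where there are three numbers: the shift along the tool's x, y, z in m, then the turn, a rotation vector about the tool's x, y, z in degrees. A call has 1 to 5 rows; each row is the pose to reach, as a shift and turn from the pose commanded when the call began, along the tool's axes at that moment; what a row does not reach only later rows make up. A row lasts 1/10 s, in which the tool goes at most 50 mm and 8.59 degrees, less where a joint would pass 70% of its speed; a pose out of reach is approached as far as the arm can. A call with a gripper value outside its range is refused whole. "fingers" is the opening in per cent of the stroke, from 0 (shut) to 100 (fully open), set as the call begins (left out, the last holds). The fingers move at their own pace and stop on an object; the grip force is fixed at half the most. Time passes only in rows, so rows that repeat a pose let the fingers close. It gives the time, the measured TCP pose, the force and the opening at its end, in the units of the state.
- telemetry.get_obs(): the state, without advancing time (a new reading comes with each control period).
- viewer.camera(name): name is "scene" or "top"; returns the picture (384x512x3 uint8, red, green, blue); there is no depth.
- viewer.get_calibration(name): a dict with "K" (3x3 intrinsics, pixels), "origin" and "orientation" of the camera in the world. Camera axes: x right, y up, looking along -z (the intrinsics and any distortion apply to the point x, -y, -z); pixel columns grow to the right and rows downward; lengths in m; the calibration is good to about 2 mm. A picture is of the moment at which its call begins. get_calibration takes no time and is no camera call.
- ticket.hand_in(): hands the job in, once; it reports no verdict.
Trained networks look in the newest picture that a camera, given by its name, has taken for a name from the list of things; names that differ only in an ending like _2 or _b are one class to them, and where a whole thing is asked for, a point or a joint stands for the part that bears it (a point fixed in the world has none). Each returns a list of dicts, best first, with "score" (0 to 1); they miss things now and then, are a little off and sometimes report something else, mostly with a low value. They report only what shows in the picture. A call takes as long as a camera call. They do not tell look-alikes from the thing itself.
- nets.boxes_of(thing, camera): "extent" ([left, top, right, bottom] in pixels, round what is visible of it).
The state is a dict: "time_s": time; "q": joint angles; "dq": joint speeds; "joint_efforts": joint torques, N m; "eef_pos": TCP position; "eef_rot": TCP orientation; "wrist_force": force on the tool from outside, world axes, zero at the start; "torque": the same for the moment, N m; "opening": opening from 0.0 (shut) to 1.0 (fully open).
Only numpy, scipy, OpenCV 4.12 (cv2) and the standard library are available. Lean on these libraries where they do the work, as an engineer would, in place of code of your own. Each camera call takes 0.05 s, during which the arm holds its last target.

## Task

Put the lift-off gate back on the canister bay: with the gate standing open, lower it so that both of its knuckles drop fully down over the two upright pins, then swing it shut against the stop post. Finally turn the latch on top of that post a quarter turn, as far as it goes, so that its finger stands in front of the gate and keeps it shut. Leave the canisters and the other things on the counter standing where they are.

Things in the scene. Friction and masses are not known exactly. Their poses are not given: they have to be found in the camera images.
- bay: Fixed open-topped white bin with aluminium posts and no front wall, 165 mm deep, 195 wide, walls 156 high. Origin on the counter in the front plane; x points into the bin, y to the hinge side, z up. Hinge post: 20 x 20 mm, 168 high, at y = 95 mm, front face at x = 0; two steel brackets stand out of it to -x and carry the pins.
- stop_lip (a point): Centre of the underside of a lip (16 x 32 mm, 180 mm up) on the stop post, at x = -21, y = -72 mm of the bay. The stop post (54 x 34 mm, 188 high) is at y = -73, front face at x = -14: the shut gate rests near or on it, its top corner 8 mm under the lip. So the gate cannot be lowered onto the pins while shut: hang it 60 to 90 degrees open, then swing it in.
- pin_low (a point): Foot of the lower pin, on the top of its bracket where the knuckle finally rests: 32 mm above the counter, x = -20, y = 95 mm of the bay. Pin upright, 8 mm thick, 20 tall, its top 6 mm tapered to 3.6 mm. Bracket 10 mm thick, round (radius 11 mm) about the pin, with a 16 mm wide web to the hinge post.
- pin_up (a point): Foot of the upper pin, same as the lower one, 105 mm straight above it. As both pins are on one line, the gate has to come in sideways (say along the bay's +x) lifted 25 to 80 mm above its hung height, its lower knuckle passing between the brackets, and then go straight down.
- gate: Loose aluminium barred gate, about 0.35 kg, upright in the stand at the start. Origin on the hinge axis, at the underside's height; x runs away from the hinge, z up. Panel x 18 to 175 mm, 10 thick, 160 high. Hung, the origin is 12 mm above the counter; shut, x points along the bay's -y; 90 degrees open, along the bay's -x. Turns freely on the pins; sags up to 0.03 rad when let go.
- knuckle_low (a point): Centre of the lower end of the lower knuckle's bore, 20 mm above the gate's underside, on the hinge axis. Knuckles are steel rings, 20 mm outer and 11 mm inner diameter, 18 mm long. It meets pin_low when hung.
- knuckle_up (a point): Centre of the lower end of the upper knuckle's bore, 105 mm above knuckle_low. It meets pin_up when hung.
- gate_tab (a point): Grip point in the grey tab on the gate's top, at x = 88, z = 188 mm of the gate, near above the centre of mass; 19 mm under the tab's top, 28 mm over the panel's top. The tab is 40 mm long along the gate's x, 12 mm thick: pinch it across its thickness from above.
- gate_edge (a point): Middle of the gate's free end, at x = 175 mm, z = 80 mm of the gate. When shut it is at x = -20 mm, y = -80 mm of the bay.
- stand: Fixed grey slotted stand that holds the gate: base 120 x 90 x 10 mm and two 100 mm long walls, 40 mm high from the counter, 13 mm apart, along its x axis. Origin under the base's centre. The gate's underside rests in the slot 10 mm above the counter, gate x along the stand's -x; lift it at least 35 mm to clear.
- latch_grip (a point): Grip point in the latch's upright bar (38 mm long, 10 thick, top 15 mm above this point), on the latch's vertical axis, over the stop post at x = 20, y = -72 mm of the bay, 217 mm above the counter. The point's x is across the bar, y along it; the latch's arm points to its -y, the arm's top 19 mm below this point.
- latch (a joint): Latch angle, rad. At 0 the arm points to the bay's -y (open); grows clockwise from above to a stop at 1.571, where the arm points to the bay's -x and the finger hanging from its end (10 mm thick, 56 mm from the axis, down to 156 mm above the counter) is just in front of the shut gate. Starts between 0 and 0.35; stays where left (0.06 N m friction).
- canister0: White canister, 62 mm thick, 125 mm tall, standing in the bay; origin under its centre. Leave alone.
- canister1: The same, the other one in the bay. Leave alone.
- canister2: The same, standing on the counter. Leave alone.
- vial: Small amber jar, 40 mm thick, 75 mm tall, on the counter; origin under its centre. Leave alone.
- mortar: White ceramic bowl, 90 mm across, 60 mm tall, on the counter; origin under its centre. Leave alone.
- label_roll: Roll of paper labels lying flat, 72 mm across, 40 mm tall, on the counter; origin under its centre. Leave alone.
Mind the look-alikes: they are no part of the job. There is more than one size of the gate; the job needs the smaller.

How it is judged:
By the outcome, as a careful person would: the job done as asked, in the order asked, and still so for the second after the job is handed in, with the robot touching nothing.
It also fails if it takes over 54 s, if anything falls off the work surface, if the arm or the gripper's body presses on something with over 40 N, if the wrist force passes 120 N, or if a joint passes its speed limit or range.

## Working session

There is one attempt and no reset: what is moved stays moved. The work goes in short steps, Python scripts to look and compute and a tool call to move; the robot and the scene stay as the last step left them, time stands still between calls to the robot, and variables do not carry over. Pictures are saved under pics/ and viewed, and the job is handed in when it is done.

Besides the shell and the picture viewer there is one more tool, called after "Call:" by a JSON object that holds its "op" and its "data". step_arm: Moves the arm, as the interface text tells. Its arguments: {"type":"object","properties":{"plan":{"type":"array"},"fingers":{"type":"number"}},"required":["plan"]}

```bash
ls && mkdir -p pics
python3 - <<'E'
from bench import telemetry, viewer, ticket, nets, ctrl
import cv2
print(telemetry.get_obs()); print(ctrl.tip_reach)
for n in("scene","top"):
    c=viewer.get_calibration(n);print(n,c)
    cv2.imwrite(f"pics/{n}0.png",cv2.resize(viewer.camera(n)[:,:,::-1],(800,600),interpolation=cv2.INTER_CUBIC))
    for t in ["gate","bay","stand","gate_tab","latch_grip","pin_up","pin_low","canister2","mortar","vial","label_roll"]:
        try: print(n,t,[(round(d['score'],2),[round(x) for x in d['extent']]) for d in nets.boxes_of(t,n)])
        except Exception as e: print(t,e)
E
```

```text
pics
{'time_s': 0.0, 'q': array([ 9.97712519e-01,  1.81524158e-01,  1.60804538e+00,  2.31361946e-05,
        1.35379086e+00, -2.06277365e-01]), 'dq': array([ 0.00093184, -0.00070026, -0.00174961, -0.00017776, -0.00154452,
       -0.00052541]), 'joint_efforts': array([ 6.05646583e-04, -4.44853055e+01, -3.51358116e+01,  1.07265837e-04,
        8.68485309e-03,  9.66248138e-06]), 'eef_pos': array([0.20587486, 0.53628928, 0.23837557]), 'eef_rot': array([ 3.30284710e-04,  8.24208638e-01,  5.66285563e-01, -8.19920139e-04]), 'wrist_force': array([ 0.14048292, -0.42549804,  0.20095535]), 'torque': array([0.02823213, 0.03359775, 0.01205521]), 'opening': 1.0024821985662709}
0.008
scene {'K': array([[396.87900507,   0.        , 253.27819476],
       [  0.        , 396.87900507, 192.07410403],
       [  0.        ,   0.        ,   1.        ]]), 'origin': array([1.33522457, 0.34297961, 1.0463312 ]), 'orientation': array([0.53765031, 0.21827509, 0.31843373, 0.74959195])}
scene gate [(0.96, [325, 120, 383, 202]), (0.81, [330, 190, 350, 260]), (0.58, [145, 171, 162, 187])]
scene bay [(0.91, [123, 17
[... 900 characters left out ...]
22]), (0.57, [105, 258, 196, 319])]
top bay [(0.77, [284, 104, 373, 178])]
top stand [(0.8, [152, 182, 177, 216]), (0.37, [346, 155, 369, 165]), (0.15, [279, 103, 372, 182])]
top gate_tab [(0.62, [105, 259, 193, 321]), (0.58, [138, 159, 163, 222])]
top latch_grip [(0.72, [344, 154, 375, 171]), (0.47, [295, 129, 322, 155])]
top pin_up [(0.6, [282, 103, 372, 182])]
top pin_low [(0.79, [280, 104, 372, 182])]
top canister2 [(0.83, [322, 129, 342, 154]), (0.67, [211, 99, 232, 127]), (0.64, [294, 128, 323, 156]), (0.45, [282, 104, 373, 179]), (0.35, [140, 157, 163, 222])]
top mortar [(0.88, [365, 215, 392, 245])]
top vial [(0.69, [207, 144, 222, 158])]
top label_roll [(0.55, [118, 140, 142, 163])]
```

View pics/scene0.png

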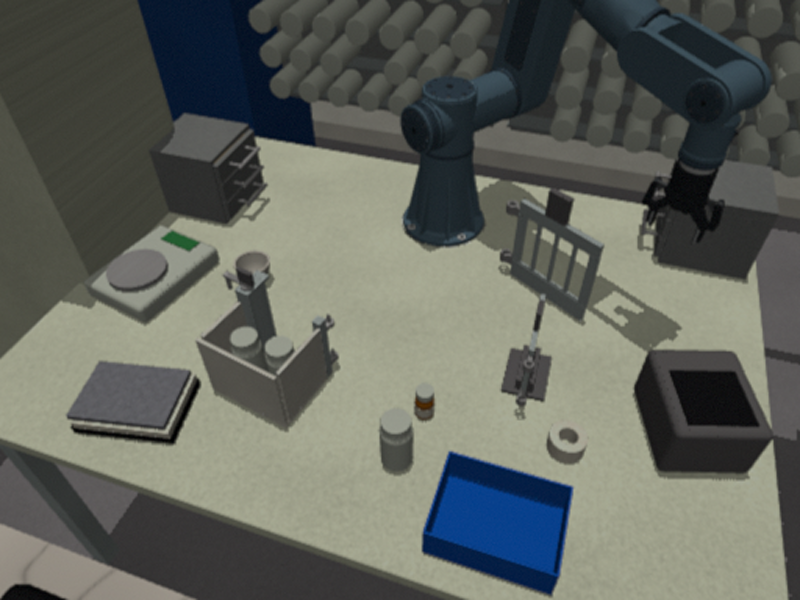

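View pics/top0.png

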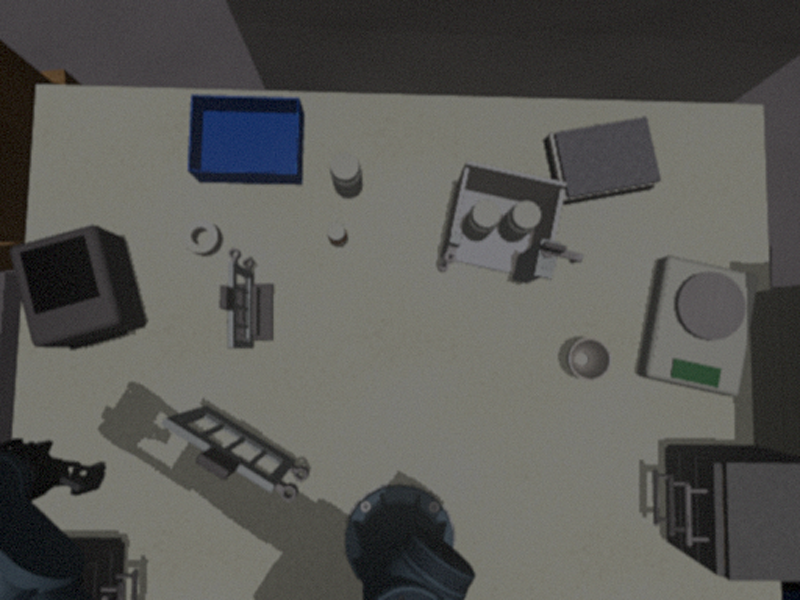

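```bash
cat > h.py <<'E'
import numpy as np, cv2
from scipy.spatial.transform import Rotation as R
from bench import telemetry, viewer, ticket, nets, ctrl
def q2m(q): return R.from_quat([q[1],q[2],q[3],q[0]]).as_matrix()
CAL={n:viewer.get_calibration(n) for n in("scene","top")}
def proj(n,P):
    c=CAL[n];P=np.atleast_2d(P);p=(P-c['origin'])@q2m(c['orientation'])
    p=p*[1,-1,-1];u=p@c['K'].T;return u[:,:2]/u[:,2:]
def ray(n,uv):
    c=CAL[n];d=np.linalg.inv(c['K'])@[uv[0],uv[1],1];d=d*[1,-1,-1];return c['origin'],q2m(c['orientation'])@d
def atz(n,uv,z):
    o,d=ray(n,uv);return o+d*(z-o[2])/d[2]
def frame(x,y,z,yaw):
    T=np.eye(4);T[:3,:3]=R.from_euler('z',yaw).as_matrix();T[:3,3]=[x,y,z];return T
def tf(T,P): return np.atleast_2d(P)@T[:3,:3].T+T[:3,3]
def crop(img,x0,y0,x1,y1,s): return cv2.resize(img[y0:y1,x0:x1],None,fx=s,fy=s,interpolation=cv2.INTER_CUBIC)
E
python3 - <<'E'
from h import *
t=viewer.camera("top")[:,:,::-1];s=viewer.camera("scene")[:,:,::-1]
cv2.imwrite("pics/raw_top.png",t);cv2.imwrite("pics/raw_scene.png",s)
a=crop(t,130,145,190,235,6);b=crop(s,310,180,360,270,6)
cv2.imwrite("pics/c_gate.png",np.hstack([a,b]))
a=crop(t,270,95,380,185,5);cv2.imwrite("pics/c_bay_top.png",a)
a=crop(s,120,155,220,275,5);cv2.imwrite("pics/c_bay_sc.png",a)
E
```

```text
(no output)
```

View pics/c_gate.png

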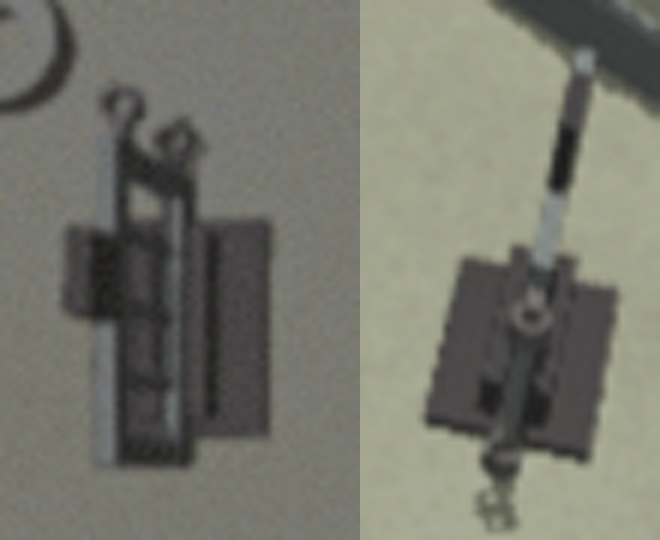

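View pics/c_bay_top.png

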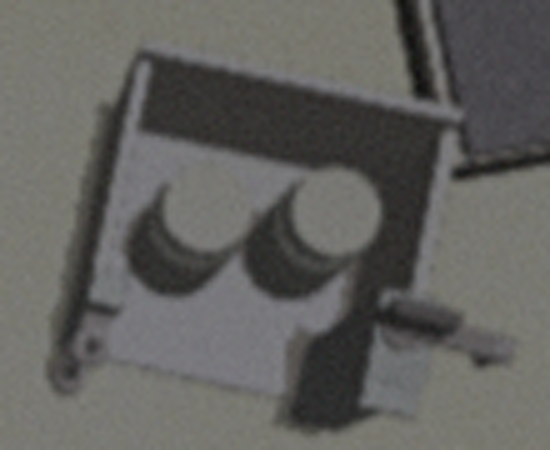

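View pics/c_bay_sc.png

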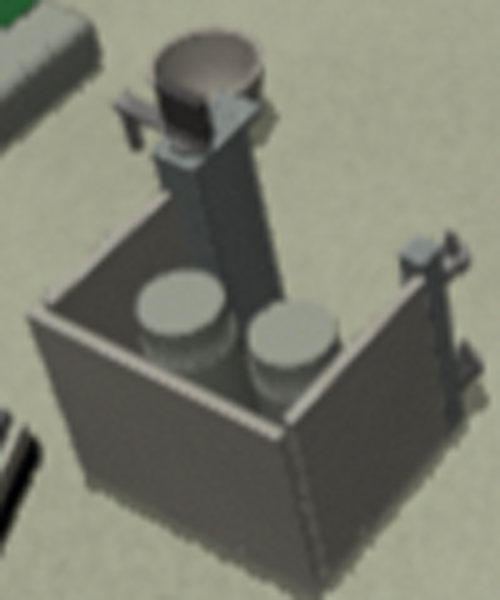

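```bash
cat > fit.py <<'E'
from h import *
from scipy.optimize import least_squares
def box(x0,x1,y0,y1,z0,z1):
    v=np.array([[x,y,z] for x in(x0,x1) for y in(y0,y1) for z in(z0,z1)])
    e=[(i,j) for i in range(8) for j in range(i) if bin(i^j).count('1')==1]
    return [(v[i],v[j]) for i,j in e]
def circ(x,y,r,z,n=16):
    a=np.linspace(0,2*np.pi,n+1);p=np.c_[x+r*np.cos(a),y+r*np.sin(a),np.full(n+1,z)]
    return list(zip(p[:-1],p[1:]))
BAY=box(0,.165,-.0975,.0975,0,.156)+box(0,.02,.085,.105,0,.168)+box(-.014,.04,-.09,-.056,0,.188)+circ(-.02,.095,.011,.137)+circ(-.02,.095,.004,.157)+circ(-.02,.095,.011,.032)
GATE=box(.018,.175,-.005,.005,0,.16)+box(.068,.108,-.006,.006,.16,.207)
for z in(.02,.038,.125,.143): GATE+=circ(0,0,.010,z)
GATE+=circ(0,0,.0055,.143)
STAND=box(-.06,.06,-.045,.045,0,.01)+box(-.05,.05,.0065,.0165,.01,.04)+box(-.05,.05,-.0165,-.0065,.01,.04)
LATCH=box(-.005,.005,-.019,.019,-.018,.015)+box(-.005,.005,-.061,-.0,-.030,-.019)
def draw(img,n,T,E,s,x0,y0,col=(0,255,0)):
    for a,b in E:
        p=proj(n,tf(T,np.array([a,b])))
        p=((p-[x0,y0]+.5)*s-.5)
        cv2.line(img,tuple(np.round(p[0]*8).astype(int).tolist()),tuple(np.round(p[1]*8).astype(int).tolist()),col,1,cv2.LINE_AA,3)
def fit(pts,x0,z=0.,w=None):
    # pts: (cam,uv,localP)
    def f(p):
        T=frame(p[0],p[1],z,p[2]);return np.concatenate([proj(n,tf(T,P))[0]-uv for n,uv,P in pts])
    r=least_squares(f,x0,loss='soft_l1');return r.x,f(r.x).reshape(-1,2)
E
python3 - <<'E'
from fit import *
def t(x,y): return np.array([x/5+270,y/5+95])-.4
def s(x,y): return np.array([x/5+120,y/5+155])-.4
B=[("top",t(66,375),[-.02,.095,.140]),("top",t(92,345),[.01,.095,.168]),("top",t(140,52),[.165,.0975,.156]),("top",t(460,115),[.165,-.0975,.156]),("top",t(420,312),[.02,-.072,.232]),
("scene",s(35,310),[.165,-.0975,.156]),("scene",s(283,437),[.165,.0975,.156]),("scene",s(456,260),[-.02,.095,.14]),("scene",s(420,250),[.01,.095,.168])]
p,r=fit(B,[.55,-.1,-.2]);print(p,r.round(1).tolist())
def t(x,y): return np.array([x/6+130,y/6+145])-.4
def s(x,y): return np.array([(x-360)/6+310,y/6+180])-.4
G=[("top",t(123,105),[0,0,.143]),("top",t(180,142),[0,0,.038]),("top",t(106,466),[.175,0,.16]),
("scene",s(496,500),[0,0,.14]),("scene",s(584,60),[.175,0,.16])]
# scene: which is what?
print(proj("scene",atz("top",t(123,105),.153)),s(496,500),s(530,315))
g,r=fit(G[:3],[.5,.3,np.pi],.010);print(g,r.round(1).tolist())
np.save("bay.npy",p);np.save("gate.npy",g)
T0=cv2.imread("pics/raw_top.png");S0=cv2.imread("pics/raw_scene.png")
o=[]
for n,I,a in(("top",T0,(130,145,190,235)),("scene",S0,(310,180,370,270))):
    c=crop(I,*a,6);draw(c,n,frame(*g[:2],.01,g[2]),GATE,6,a[0],a[1]);o.append(c)
cv2.imwrite("pics/ov_gate.png",np.hstack(o))
o=[]
for n,I,a in(("top",T0,(270,95,370,215)),("scene",S0,(120,155,220,275))):
    c=crop(I,*a,4);draw(c,n,frame(*p[:2],0,p[2]),BAY,4,a[0],a[1]);o.append(c)
cv2.imwrite("pics/ov_bay.png",np.hstack(o))
E
```

```text
[ 0.56129372 -0.17510634 -0.17886211] [[2.8, -3.6], [0.7, -9.3], [-0.5, -0.9], [0.1, -0.5], [-0.9, 1.1], [-1.8, -0.2], [0.3, -1.3], [1.3, -3.5], [2.3, -1.6]]
[[336.20993782 230.9505155 ]] [332.26666667 262.93333333] [337.93333333 232.1       ]
[0.56013137 0.31450764 3.15367976] [[0.4, -0.1], [-0.4, -0.4], [-0.0, 0.5]]
```

View pics/ov_gate.png

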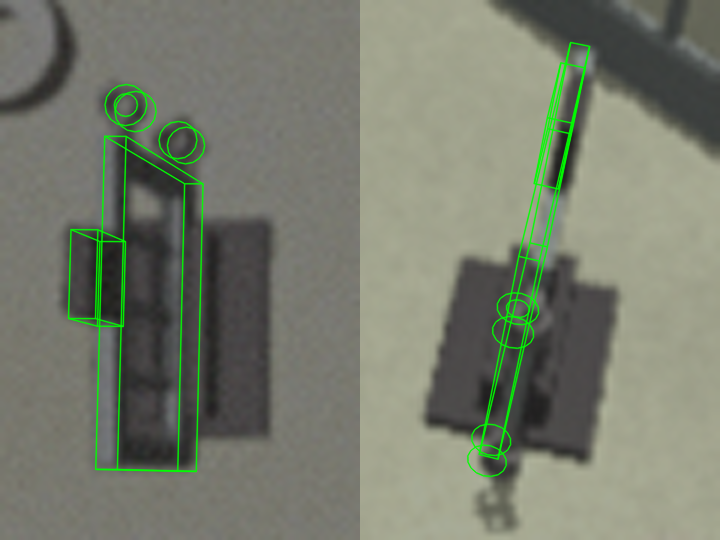

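View pics/ov_bay.png

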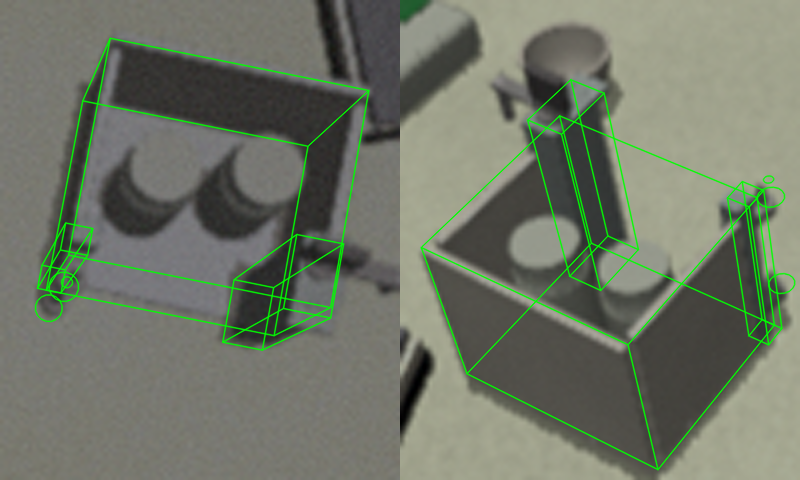

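Run:
```python
from fit import *
for n in("top","scene"):
    a=np.mean([viewer.camera(n)[:,:,::-1].astype(float) for _ in range(6)],0)
    np.save(f"avg_{n}.npy",a)
T0=np.load("avg_top.npy");S0=np.load("avg_scene.npy")
g=lambda a:np.clip((a/255)**.6*255*1.1,0,255).astype(np.uint8)
cv2.imwrite("pics/pin_top.png",np.hstack([crop(g(T0),275,140,310,180,11),crop(g(S0),190,190,225,230,11)]))
cv2.imwrite("pics/stop_top.png",np.hstack([crop(g(T0),318,145,378,190,7),crop(g(S0),138,160,188,205,7)]))
```

```text
(no output)
```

View pics/pin_top.png

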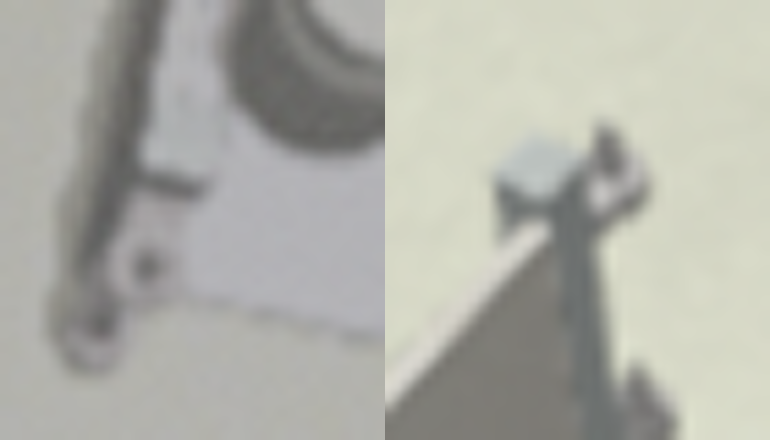

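View pics/stop_top.png

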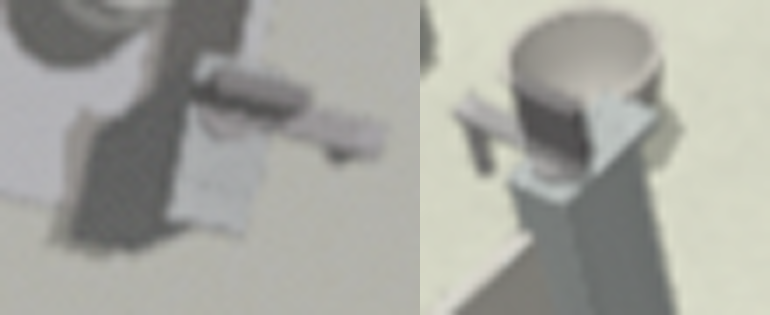

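```bash
cat > a.py <<'E'
from fit import *
def t(x,y): return np.array([x/11+275,y/11+140])-.5
def s(x,y): return np.array([(x-385)/11+190,y/11+190])-.5
def t7(x,y): return np.array([x/7+318,y/7+145])-.5
def s7(x,y): return np.array([(x-420)/7+138,y/7+160])-.5
def t5(x,y): return np.array([x/5+270,y/5+95])-.4
def s5(x,y): return np.array([x/5+120,y/5+155])-.4
PT=[("top",t(148,263),[-.02,.095,.147]),("top",t(98,323),[-.02,.095,.042]),("top",t(88,335),[-.02,.095,.032]),("top",t(172,183),[0,.095,.168]),
("top",t7(258,80),[.02,-.072,.232]),("top",t7(240,235),[-.014,-.09,.188])]
PB=[("top",t5(140,52),[.165,.0975,.156]),("top",t5(460,115),[.165,-.0975,.156])]
SC=[("scene",s(608,150),[-.02,.095,.147]),("scene",s(603,122),[-.02,.095,.157]),("scene",s(617,190),[-.02,.095,.137]),("scene",s(638,365),[-.02,.095,.052]),("scene",s(540,165),[.01,.095,.168]),
("scene",s7(515,183),[.04,-.09,.188]),("scene",s7(565,205),[.04,-.056,.188])]
SB=[("scene",s5(35,310),[.165,-.0975,.156]),("scene",s5(283,437),[.165,.0975,.156])]
for nm,P in(("top",PT),("scene",SC),("both",PT+SC)):
    p,r=fit(P,[.55,-.1,-.2]);print(nm,p.round(4),r.round(1).tolist())
    T=frame(p[0],p[1],0,p[2]);print(' back',[(proj(n,tf(T,np.array(q)))[0]-uv).round(1).tolist() for n,uv,q in PB+SB], 'pin',tf(T,[-.02,.095,.137]).round(4))
np.save("bay.npy",p)
T0=np.load("avg_top.npy").astype(np.uint8);S0=np.load("avg_scene.npy").astype(np.uint8)
o=[]
for n,I,a in(("top",T0,(275,95,375,215)),("scene",S0,(120,155,220,275))):
    c=crop(I,*a,4);T=frame(*p[:2],0,p[2]);draw(c,n,T,BAY,4,a[0],a[1]);draw(c,n,T@frame(.02,-.072,.217,0),LATCH,4,a[0],a[1],(0,255,255));o.append(c)
cv2.imwrite("pics/ov_bay2.png",np.hstack(o))
E
python3 a.py
```

```text
top [ 0.56   -0.179  -0.2565] [[-0.7, 0.2], [-0.1, 0.3], [0.4, -0.3], [-0.2, -0.5], [-0.1, 4.8], [0.8, -1.3]]
 back [[5.5, -1.9], [5.1, 3.4], [-3.9, -4.0], [-5.9, -2.0]] pin [[ 0.5647 -0.082   0.137 ]]
scene [ 0.5674 -0.1778 -0.2046] [[0.3, 0.1], [0.4, 0.5], [-0.2, -1.3], [0.2, 0.5], [0.2, 0.2], [-1.2, -0.6], [-0.0, 0.0]]
 back [[2.0, -3.5], [2.3, -1.4], [-4.1, -0.1], [-3.3, 0.1]] pin [[ 0.5672 -0.0808  0.137 ]]
both [ 0.5657 -0.1787 -0.2063] [[-0.9, -0.1], [-0.3, 0.1], [0.3, -0.6], [-0.7, -0.8], [-0.2, 1.4], [1.3, -4.8], [0.2, -0.2], [0.4, 0.1], [-0.3, -1.7], [0.1, 0.1], [0.1, -0.2], [-1.1, -1.0], [0.0, -0.4]]
 back [[2.4, -2.9], [2.6, -0.7], [-4.1, -0.6], [-3.4, -0.4]] pin [[ 0.5656 -0.0816  0.137 ]]
```

View pics/ov_bay2.png

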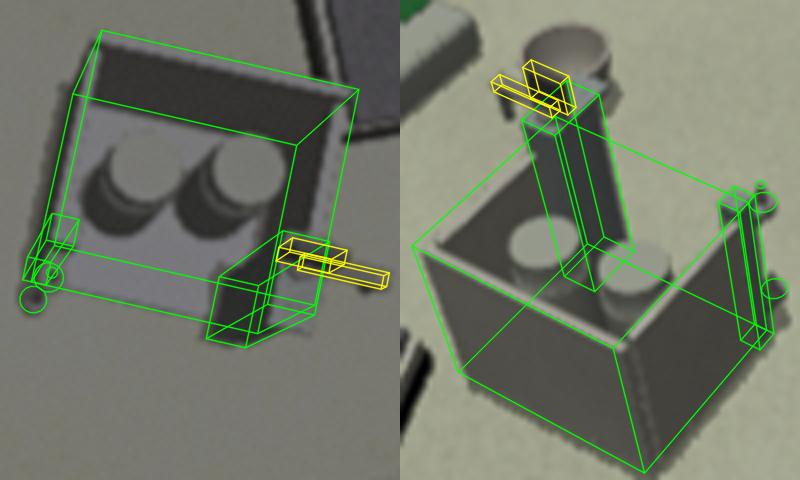

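```bash
sed -i 's/\[-.014,-.09,.188\])\]/[-.029,-.088,.188])]/' a.py && python3 a.py
```

```text
top [ 0.5664 -0.1797 -0.1891] [[-0.5, 0.2], [0.1, 0.4], [0.6, -0.2], [-0.4, -0.5], [0.1, 0.7], [0.2, -0.5]]
 back [[1.7, -2.8], [2.1, -1.7], [-4.2, 0.2], [-2.7, -0.4]] pin [[ 0.5646 -0.0827  0.137 ]]
scene [ 0.5674 -0.1778 -0.2046] [[0.3, 0.1], [0.4, 0.5], [-0.2, -1.3], [0.2, 0.5], [0.2, 0.2], [-1.2, -0.6], [-0.0, 0.0]]
 back [[2.0, -3.5], [2.3, -1.4], [-4.1, -0.1], [-3.3, 0.1]] pin [[ 0.5672 -0.0808  0.137 ]]
both [ 0.5667 -0.1791 -0.1936] [[-0.7, -0.1], [-0.1, 0.1], [0.4, -0.5], [-0.6, -0.8], [-0.1, 0.7], [-0.1, -0.5], [0.1, -0.3], [0.3, 0.0], [-0.4, -1.8], [0.0, -0.0], [0.1, -0.3], [-1.5, -0.6], [-0.3, -0.1]]
 back [[1.7, -3.0], [2.1, -1.6], [-4.2, 0.1], [-2.8, -0.2]] pin [[ 0.5654 -0.082   0.137 ]]
```

Run:
```python
from fit import *
g=lambda a:np.clip((a/255)**.6*255*1.1,0,255).astype(np.uint8)
T0=g(np.load("avg_top.npy"));S0=g(np.load("avg_scene.npy"))
cv2.imwrite("pics/g2.png",np.hstack([crop(T0,135,155,175,227,8),crop(S0,318,185,363,257,8)]))
```

```text
(no output)
```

View pics/g2.png

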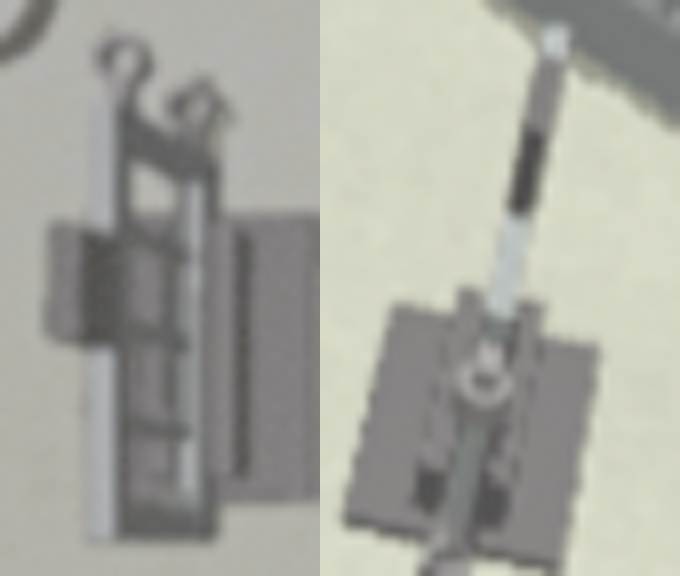

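View pics/ov_bay2.png

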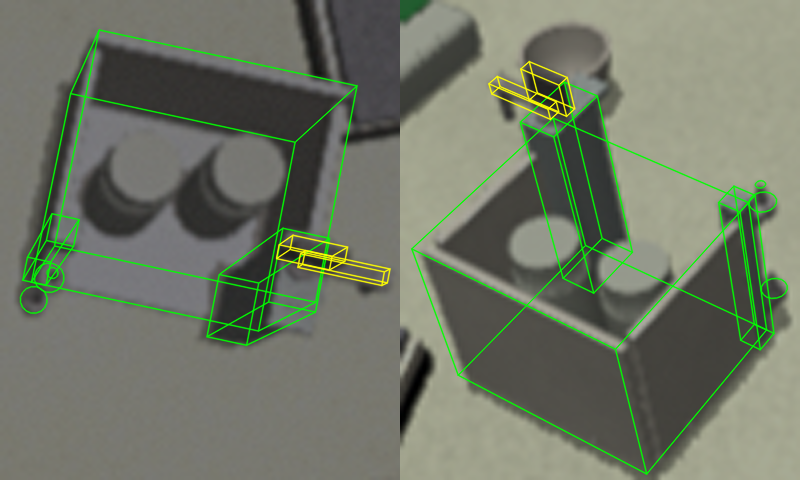

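Run:
```python
from fit import *
def t(x,y): return np.array([x/8+135,y/8+155])-.5
def s(x,y): return np.array([(x-320)/8+318,y/8+185])-.5
G=[("top",t(126,65),[0,0,.143]),("top",t(200,110),[0,0,.038]),("top",t(101,540),[.175,0,.16]),("top",t(62,222),[.068,0,.207]),("top",t(62,343),[.108,0,.207])]
S=[("scene",s(485,378),[0,0,.143]),("scene",s(554,28),[.175,0,.16]),("scene",s(506,310),[.018,0,.16])]
for P in(G,S,G+S):
    g,r=fit(P,[.5,.3,np.pi],.010);print(g.round(4),r.round(1).tolist())
np.save("gate.npy",g)
T=frame(g[0],g[1],.01,g[2]);print("tab",tf(T,[.088,0,.188]),"com dir")
T0=np.load("avg_top.npy").astype(np.uint8);S0=np.load("avg_scene.npy").astype(np.uint8)
o=[]
for n,I,a in(("top",T0,(130,145,190,235)),("scene",S0,(310,180,370,270))):
    c=crop(I,*a,6);draw(c,n,frame(*g[:2],.01,g[2]),GATE,6,a[0],a[1]);o.append(c)
cv2.imwrite("pics/ov_gate2.png",np.hstack(o))
ob=telemetry.get_obs();print(ob['time_s'],ob['eef_pos'],q2m(ob['eef_rot']).round(3))
```

```text
[0.5605 0.3154 3.1479] [[-0.1, -0.8], [-0.6, -0.5], [-0.5, 0.6], [0.8, 0.4], [0.3, 0.1]]
[0.5613 0.3226 3.1857] [[0.4, 0.2], [0.2, -0.6], [-0.6, 0.3]]
[0.5608 0.3189 3.1704] [[-1.3, -0.9], [-1.7, -0.6], [-0.4, 0.5], [0.1, 0.3], [-0.0, -0.0], [-0.9, -0.3], [-0.1, -0.9], [-1.7, -0.1]]
tab [[0.47280618 0.31634101 0.198     ]] com dir
1.9 [0.20622489 0.53677525 0.23930659] [[ 0.359  0.933  0.   ]
 [ 0.933 -0.359  0.   ]
 [ 0.     0.    -1.   ]]
```

View pics/ov_gate2.png

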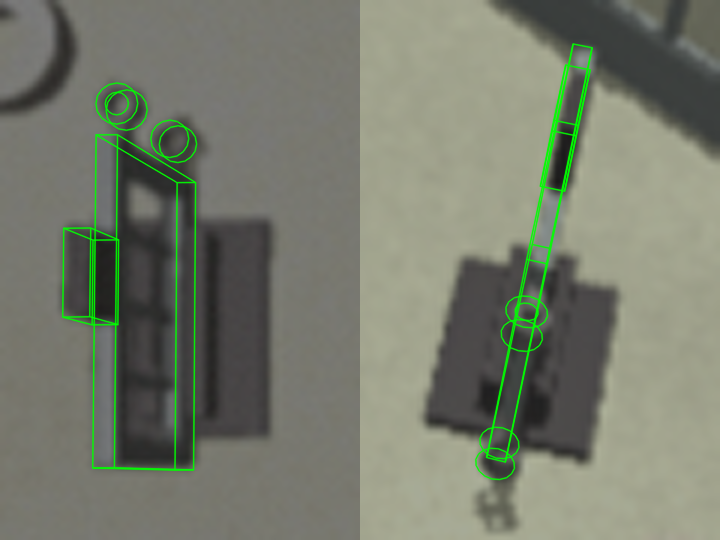

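```bash
cat > mv.py <<'E'
from h import *
import sys
def delta(pos,alpha):
    """world TCP target, tool x world angle (tool down) -> shift mm? (m) in tool axes, turn deg"""
    ob=telemetry.get_obs();M=q2m(ob['eef_rot']);d=M.T@(np.array(pos)-ob['eef_pos'])
    ca,sa=np.cos(alpha),np.sin(alpha)
    Rt=np.array([[ca,sa,0],[sa,-ca,0],[0,0,-1.]])
    rv=R.from_matrix(M.T@Rt).as_rotvec(degrees=True)
    return d.round(4).tolist(),rv.round(2).tolist()
if __name__=="__main__":
    a=[float(x) for x in sys.argv[1:]]
    ob=telemetry.get_obs();M=q2m(ob['eef_rot'])
    print('t',round(ob['time_s'],2),'pos',ob['eef_pos'].round(4),'alpha',np.degrees(np.arctan2(M[1,0],M[0,0])).round(2),'zc',M[2].round(3),'open',round(ob['opening'],3),'F',ob['wrist_force'].round(1),'q',ob['q'].round(2))
    if a: print(delta(a[:3],np.radians(a[3])))
E
python3 mv.py 0.40 0.45 0.30 30; python3 mv.py 0.473 0.3145 .25 -89.3
```

```text
t 1.9 pos [0.2062 0.5368 0.2393] alpha 68.98 zc [ 0.  0. -1.] open 0.999 F [-0.3 -0.1  0.5] q [ 1.    0.18  1.61 -0.    1.35 -0.21]
([-0.0115, 0.212, -0.0607], [-0.0, -0.0, 38.98])
t 1.9 pos [0.2062 0.5368 0.2393] alpha 68.98 zc [ 0.  0. -1.] open 0.999 F [-0.3 -0.1  0.5] q [ 1.    0.18  1.61 -0.    1.35 -0.21]
([-0.1118, 0.3287, -0.0107], [-0.0, -0.0, 158.28])
```

Call:
{"op": "step_arm", "data": {"plan": [[[0, 0.03, -0.02], [0, 0, 8]], [[0, 0.07, -0.04], [0, 0, 16]], [[-0.005, 0.12, -0.06], [0, 0, 24]], [[-0.01, 0.16, -0.06], [0, 0, 32]], [[-0.01, 0.21, -0.06], [0, 0, 39]]]}}

```text
time_s: 2.4
eef_pos: [0.3999, 0.4516, 0.3008]
eef_rot: [-0.001, 0.967, 0.256, 0.001]
wrist_force: [0.3, 1.2, -1.1]
opening: 0.998
```

```bash
python3 mv.py 0.473 0.3145 .27 -89.3
```

```text
t 2.4 pos [0.3999 0.4516 0.3008] alpha 29.72 zc [ 0.002 -0.001 -1.   ] open 0.998 F [ 0.3  1.2 -1.1] q [0.65 0.2  1.46 0.   1.48 0.13]
([-0.0045, 0.1554, 0.0307], [-0.15, -0.04, 119.02])
```

Call:
{"op": "step_arm", "data": {"plan": [[[0, 0.03, 0], [0, 0, 8.5]], [[0, 0.07, 0], [0, 0, 17]], [[0, 0.11, 0.01], [0, 0, 25.5]], [[0, 0.14, 0.01], [0, 0, 34]], [[-0.0045, 0.1555, 0.02], [0, 0, 42]]]}}

```text
time_s: 2.9
eef_pos: [0.4746, 0.3132, 0.2802]
eef_rot: [-0.0, 0.994, -0.109, 0.001]
wrist_force: [-0.7, 0.5, -0.1]
opening: 1.002
```

Call:
{"op": "step_arm", "data": {"plan": [[[0, 0, 0], [0, 0, 8.5]], [[0, 0, 0], [0, 0, 17]], [[0, 0, 0], [0, 0, 25.5]], [[0, 0, 0], [0, 0, 34]], [[0, 0, 0], [0, 0, 42]]]}}

```text
time_s: 3.4
eef_pos: [0.4725, 0.3151, 0.2793]
eef_rot: [-0.0, 0.89, -0.457, 0.0]
wrist_force: [0.1, 0.1, 0.3]
opening: 1.004
```

Call:
{"op": "step_arm", "data": {"plan": [[[0, 0, 0], [0, 0, 8.5]], [[0, 0, 0], [0, 0, 17]], [[0, 0, 0], [0, 0, 25.5]], [[0, 0, 0], [0, 0, 34]], [[0, 0, 0], [0, 0, 35]]], "fingers": 60}}

```text
time_s: 3.9
eef_pos: [0.4725, 0.3152, 0.2793]
eef_rot: [-0.0, 0.712, -0.702, 0.0]
wrist_force: [0.0, 0.9, 0.1]
opening: 0.602
```

```bash
python3 mv.py 0.473 0.3145 .187 -89.3
python3 - <<'E'
from fit import *
S0=viewer.camera("scene")[:,:,::-1].copy();T0=viewer.camera("top")[:,:,::-1].copy()
ob=telemetry.get_obs();p=[proj(n,ob['eef_pos'])[0] for n in("scene","top")];print(p)
a=crop(S0,300,130,390,260,5);b=crop(T0,110,140,200,270,5)
cv2.imwrite("pics/above.png",np.hstack([a,b])[:, :800+100][:600])
E
```

```text
t 3.9 pos [0.4725 0.3152 0.2793] alpha -89.13 zc [-0. -0. -1.] open 0.602 F [0.  0.9 0.1] q [0.38 0.13 1.58 0.   1.43 1.94]
([0.0007, -0.0005, 0.0923], [-0.0, 0.0, 0.17])
[array([347.69447162, 179.56945631]), array([135.65371131, 187.60226625])]
```

View pics/above.png

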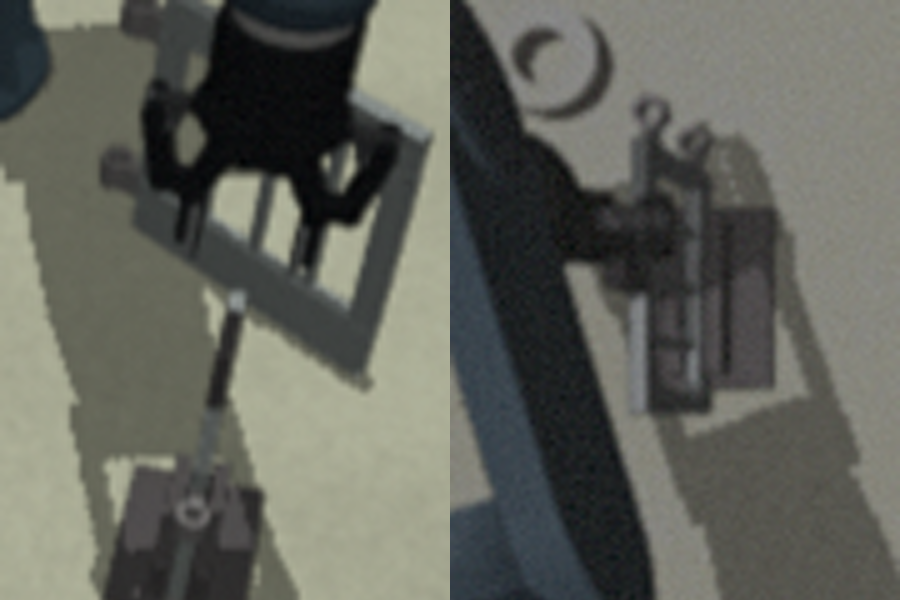

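Call:
{"op": "step_arm", "data": {"plan": [[[0, 0, 0.03], [0, 0, 0]], [[0, 0, 0.055], [0, 0, 0]], [[0, 0, 0.075], [0, 0, 0]], [[0, 0, 0.09], [0, 0, 0]], [[0, 0, 0.092], [0, 0, 0]]]}}

```text
time_s: 4.5
eef_pos: [0.4713, 0.3147, 0.1852]
eef_rot: [0.002, 0.714, -0.7, -0.001]
wrist_force: [-0.3, 0.7, -0.1]
opening: 0.599
```

```bash
python3 mv.py 0.473 0.3145 .187 -89.3
python3 - <<'E'
from fit import *
S0=viewer.camera("scene")[:,:,::-1].copy()
cv2.imwrite("pics/d1.png",crop(S0,300,150,390,250,6))
E
```

```text
t 4.5 pos [0.4713 0.3147 0.1852] alpha -88.92 zc [ 0.001  0.003 -1.   ] open 0.599 F [-0.3  0.7 -0.1] q [0.38 0.22 1.68 0.   1.25 1.93]
([0.0002, -0.0017, -0.0018], [0.2, -0.07, 0.38])
```

View pics/d1.png

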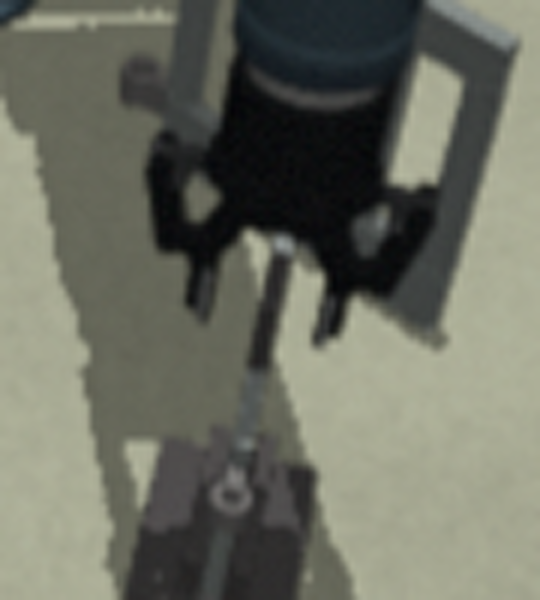

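Call:
{"op": "step_arm", "data": {"plan": [[[0, 0, 0], [0, 0, 0]], [[0, 0, 0], [0, 0, 0]], [[0, 0, 0], [0, 0, 0]], [[0, 0, 0], [0, 0, 0]], [[0, 0, 0], [0, 0, 0]]], "fingers": 0}}

```text
time_s: 5.05
eef_pos: [0.4733, 0.3157, 0.1887]
eef_rot: [-0.001, 0.713, -0.701, 0.0]
wrist_force: [0.3, 0.5, 5.5]
opening: 0.132
```

Call:
{"op": "step_arm", "data": {"plan": [[[0, 0, -0.003], [0, 0, 0]], [[0, 0, -0.012], [0, 0, 0]], [[0, 0, -0.03], [0, 0, 0]], [[0, 0, -0.05], [0, 0, 0]], [[0, 0, -0.06], [0, 0, 0]]]}}

```text
time_s: 5.55
eef_pos: [0.4727, 0.315, 0.2488]
eef_rot: [-0.0, 0.713, -0.701, 0.0]
wrist_force: [1.0, 0.7, -3.4]
opening: 0.136
```

```bash
python3 mv.py
python3 - <<'E'
from fit import *
S0=viewer.camera("scene")[:,:,::-1].copy()
T0=viewer.camera("top")[:,:,::-1].copy()
cv2.imwrite("pics/d2.png",np.hstack([crop(S0,300,150,370,270,5),crop(T0,110,140,200,260,5)]))
E
```

```text
t 5.55 pos [0.4727 0.315  0.2488] alpha -89.01 zc [ 0.    -0.001 -1.   ] open 0.136 F [ 1.   0.7 -3.4] q [ 0.38  0.16  1.61 -0.    1.37  1.93]
```

View pics/d2.png

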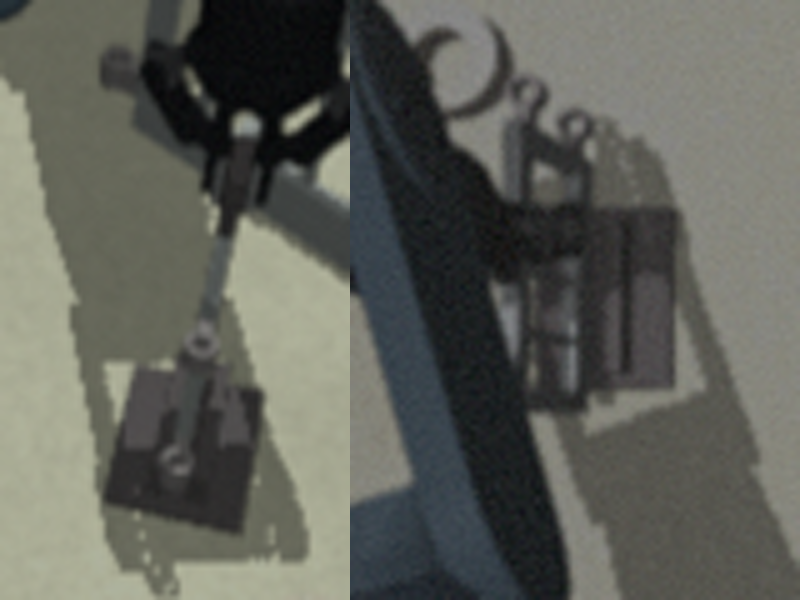

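Run:
```python
from fit import *
def tri(a,b):
    o1,d1=ray("top",a);o2,d2=ray("scene",b)
    A=np.c_[d1,-d2];l=np.linalg.lstsq(A,o2-o1,rcond=None)[0];p=o1+d1*l[0];q=o2+d2*l[1];return ((p+q)/2).round(4),((p-q)*1000).round(1)
t=lambda x,y:np.array([(x-350)/5+110-.4,y/5+140-.4]);s=lambda x,y:np.array([x/5+300-.4,y/5+150-.4])
print(tri(t(528,92),s(202,342)),tri(t(577,125),s(175,462)))
print(atz("top",t(528,92),.213),atz("top",t(577,125),.108),atz("scene",s(202,342),.213),atz("scene",s(175,462),.108))
G=[("top",t(528,92),[0,0,.143]),("top",t(577,125),[0,0,.038]),("scene",s(202,342),[0,0,.143]),("scene",s(175,462),[0,0,.038])]
```

```text
(array([0.5604, 0.3164, 0.21  ]), array([ 1.3, -4.6, -1.1])) (array([0.5608, 0.3159, 0.1026]), array([ 0.9, -3.2, -0.7]))
[0.56040553 0.31310755 0.213     ] [0.5603191  0.31276996 0.108     ] [0.56210024 0.31873941 0.213     ] [0.56451696 0.31761626 0.108     ]
```

Call:
{"op": "step_arm", "data": {"plan": [[[0.01, 0.01, 0], [0, 0, 0]], [[0.03, 0.025, 0], [0, 0, 0]], [[0.06, 0.045, 0], [0, 0, 0]], [[0.1, 0.055, 0], [0, 0, 0]], [[0.145, 0.055, 0], [0, 0, 0]]]}}

```text
time_s: 6.15
eef_pos: [0.4175, 0.1686, 0.2458]
eef_rot: [0.001, 0.714, -0.7, -0.001]
wrist_force: [1.4, -0.3, -3.9]
opening: 0.133
```

Call:
{"op": "step_arm", "data": {"plan": [[[0.045, 0, 0], [0, 0, 0]], [[0.09, 0, 0], [0, 0, 0]], [[0.135, 0, 0], [0, 0, 0]], [[0.175, 0, 0], [0, 0, 0]], [[0.205, 0, 0], [0, 0, 0]]]}}

```text
time_s: 6.65
eef_pos: [0.4224, -0.0379, 0.2463]
eef_rot: [0.001, 0.713, -0.702, -0.001]
wrist_force: [0.5, -0.7, -4.5]
opening: 0.135
```

Call:
{"op": "step_arm", "data": {"plan": [[[0.02, 0, 0], [0, 0, 0]], [[0.032, 0, 0], [0, 0, 0]], [[0.036, 0, 0], [0, 0, 0]], [[0.036, 0, 0], [0, 0, 0]]]}}

```text
time_s: 7.05
eef_pos: [0.4238, -0.0715, 0.2468]
eef_rot: [0.0, 0.713, -0.701, -0.001]
wrist_force: [-0.5, -0.0, -3.1]
opening: 0.136
```

```bash
cat > look.py <<'E'
from fit import *
import sys
# usage: look.py name k s x0 y0 x1 y1 tx0...
def avg(n,k=3): return np.mean([viewer.camera(n)[:,:,::-1].astype(float) for _ in range(k)],0)
g=lambda a:np.clip((a/255)**.6*255*1.1,0,255).astype(np.uint8)
def two(name,a,b,s,k=3):
    T=g(avg("top",k));S=g(avg("scene",k));cv2.imwrite("pics/%s_T.png"%name,T);cv2.imwrite("pics/%s_S.png"%name,S)
    A=crop(T,*a,s);B=crop(S,*b,s);h=max(A.shape[0],B.shape[0]);pad=lambda I:cv2.copyMakeBorder(I,0,h-I.shape[0],0,0,cv2.BORDER_CONSTANT)
    o=np.hstack([pad(A),pad(B)]);cv2.imwrite("pics/%s.png"%name,o);print(o.shape,'split',A.shape[1])
E
python3 mv.py .418 -.0715 .2488 -89;python3 - <<'E'
from look import *
two("n1",(270,125,330,205),(160,165,240,245),6)
E
```

```text
t 7.05 pos [ 0.4238 -0.0715  0.2468] alpha -89.04 zc [-0.001  0.001 -1.   ] open 0.136 F [-0.5 -0.  -3.1] q [-0.44 -0.17  1.94  0.    1.37  1.11]
([-0.0, 0.0058, -0.002], [0.05, 0.04, -0.04])
(480, 840, 3) split 360
```

View pics/n1.png

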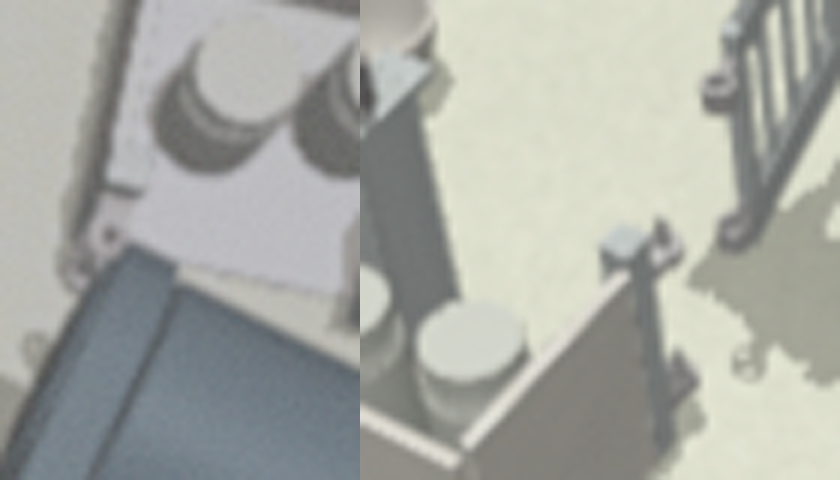

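Run:
```python
from fit import *
s=lambda x,y:np.array([(x-360)/6+160-.5,y/6+165-.5])
print(atz("scene",s(718,90),.2021),atz("scene",s(738,230),.0971))
print(proj("scene",[[.5116,-.0707,.2021],[.5116,-.0707,.0971]]),s(718,90),s(738,230))
```

```text
[ 0.5100879  -0.06895509  0.2021    ] [ 0.50965306 -0.06573384  0.0971    ]
[[218.46715575 179.69379751]
 [220.89324202 202.89758956]] [219.16666667 179.5       ] [222.5        202.83333333]
```

Call:
{"op": "step_arm", "data": {"plan": [[[0.003, -0.01, 0], [0, 0, 0]], [[0.007, -0.028, 0], [0, 0, 0]], [[0.011, -0.045, 0], [0, 0, 0]], [[0.0134, -0.055, 0], [0, 0, 0]], [[0.0134, -0.055, 0], [0, 0, 0]]]}}

```text
time_s: 7.85
eef_pos: [0.4804, -0.0844, 0.2471]
eef_rot: [-0.0, 0.713, -0.701, -0.0]
wrist_force: [0.1, 0.5, -3.3]
opening: 0.132
```

```bash
python3 mv.py .479 -.084 .2468 -89;python3 - <<'E'
from look import *
two("n2",(270,125,320,205),(185,165,235,240),8)
E
```

```text
t 7.85 pos [ 0.4804 -0.0844  0.2471] alpha -89.0 zc [-0. -0. -1.] open 0.132 F [ 0.1  0.5 -3.3] q [-0.42 -0.03  1.81  0.    1.36  1.14]
([-0.0004, 0.0014, 0.0003], [-0.0, 0.0, 0.0])
(640, 800, 3) split 400
```

View pics/n2.png

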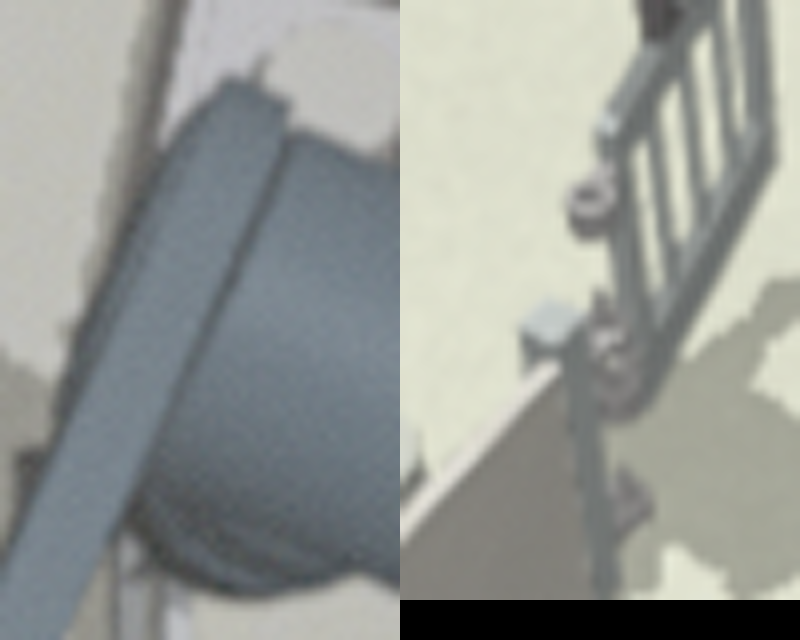

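Run:
```python
from look import *
S=cv2.imread("pics/n2_S.png")
cv2.imwrite("pics/n2z.png",crop(S,198,183,222,232,14)[:, :])
S0=g(np.load("avg_scene.npy"))
o=np.hstack([crop(S,198,180,222,232,12),crop(S0,198,180,222,232,12)]);cv2.imwrite("pics/n2z.png",o)
s=lambda x,y:np.array([(x-400)/8+185-.5,y/8+165-.5])
print("knuckle",atz("scene",s(590,198),.2114))
print(proj("scene",[[.5672,-.0808,.2114],[.5682,-.0836,.2114]]),s(590,198))
```

```text
knuckle [ 0.56969669 -0.07916803  0.2114    ]
[[208.08760927 188.5876058 ]
 [207.1074258  188.6053291 ]] [208.25 189.25]
```

View pics/n2z.png

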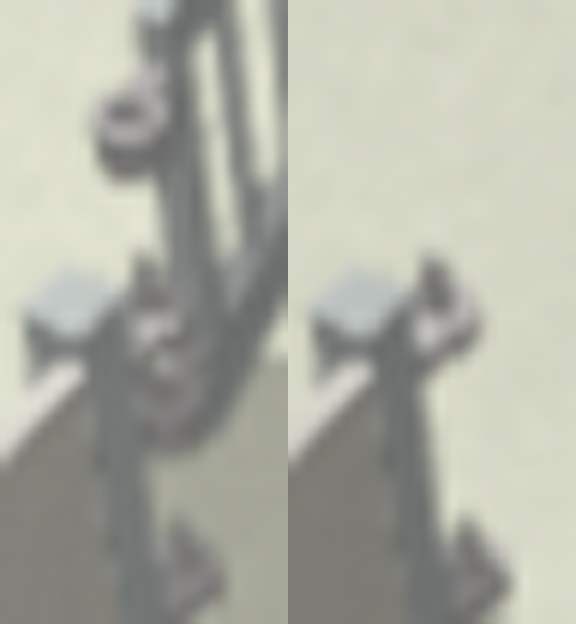

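Call:
{"op": "step_arm", "data": {"plan": [[[0, 0, 0.006], [0, 0, 0]], [[0, 0, 0.016], [0, 0, 0]], [[0, 0, 0.026], [0, 0, 0]], [[0, 0, 0.032], [0, 0, 0]], [[0, 0, 0.033], [0, 0, 0]]]}}

```text
time_s: 8.65
eef_pos: [0.4785, -0.0838, 0.2127]
eef_rot: [0.0, 0.713, -0.701, -0.001]
wrist_force: [0.0, -0.0, -4.4]
opening: 0.131
```

```bash
python3 mv.py .479 -.084 .2138 -89;python3 - <<'E'
from look import *
two("n3",(270,125,280,135),(195,180,235,240),12)
e=1e-3
p=np.array([.567,-.081,.17]);b=proj("scene",p)
print([(proj("scene",p+d)-b).round(3) for d in np.eye(3)*e])
E
```

```text
t 8.65 pos [ 0.4785 -0.0838  0.2127] alpha -89.02 zc [-0.001  0.002 -1.   ] open 0.131 F [ 0.  -0.  -4.4] q [-0.42  0.01  1.85 -0.    1.29  1.14]
([0.0002, -0.0005, -0.0011], [0.14, 0.06, -0.02])
(720, 600, 3) split 120
[array([[-0.129,  0.218]]), array([[0.296, 0.072]]), array([[-0.03 , -0.226]])]
```

View pics/n3.png

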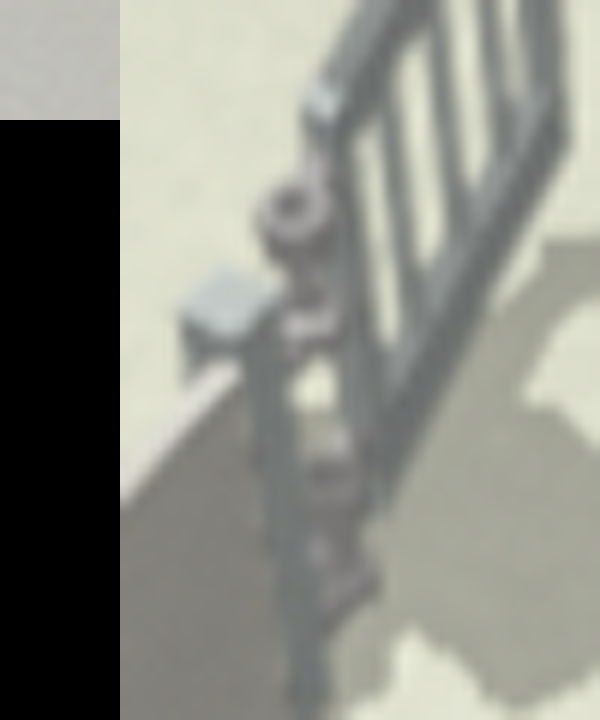

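Call:
{"op": "step_arm", "data": {"plan": [[[0, 0.001, 0.002], [0, 0, 0]], [[0, 0.001, 0.004], [0, 0, 0]], [[0, 0.001, 0.006], [0, 0, 0]], [[0, 0.001, 0.006], [0, 0, 0]]]}}

```text
time_s: 9.35
eef_pos: [0.4781, -0.0841, 0.2079]
eef_rot: [0.0, 0.713, -0.701, -0.0]
wrist_force: [0.0, 0.7, -4.1]
opening: 0.13
```

```bash
python3 mv.py .479 -.084 .2138 -89
```

```text
t 9.35 pos [ 0.4781 -0.0841  0.2079] alpha -89.02 zc [-0.     0.001 -1.   ] open 0.13 F [ 0.   0.7 -4.1] q [-0.42  0.01  1.86 -0.    1.27  1.13]
([-0.0, -0.0009, -0.0059], [0.04, 0.02, -0.02])
```

Call:
{"op": "step_arm", "data": {"plan": [[[0, 0, 0.002], [0, 0, 0]], [[0, 0, 0.003], [0, 0, 0]], [[0, 0, 0.005], [0, 0, 0]], [[0, 0, 0.006], [0, 0, 0]]]}}

```text
time_s: 9.75
eef_pos: [0.4782, -0.0843, 0.2021]
eef_rot: [0.0, 0.713, -0.701, -0.0]
wrist_force: [0.6, -1.2, -3.3]
opening: 0.13
```

```bash
python3 mv.py;python3 - <<'E'
from look import *
two("n4",(270,125,280,135),(195,180,235,240),12,2)
E
```

```text
t 9.75 pos [ 0.4782 -0.0843  0.2021] alpha -89.02 zc [ 0.  0. -1.] open 0.13 F [ 0.6 -1.2 -3.3] q [-0.42  0.02  1.86 -0.    1.26  1.13]
(720, 600, 3) split 120
```

View pics/n4.png

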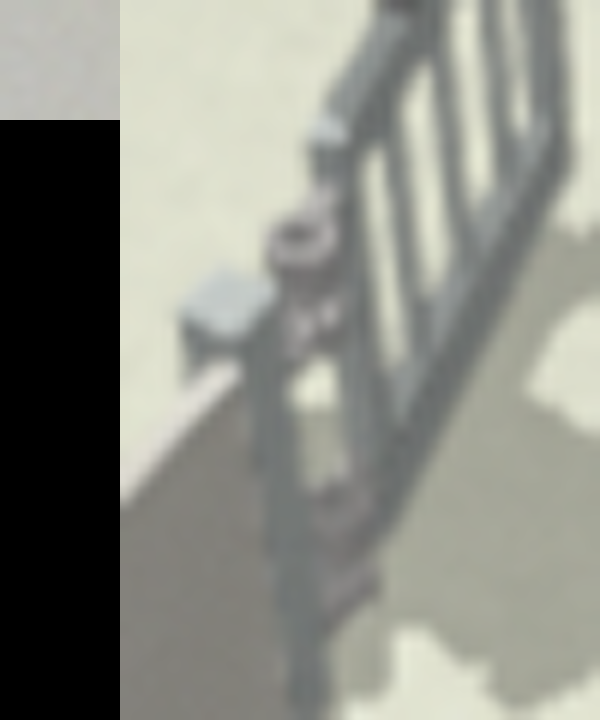

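Call:
{"op": "step_arm", "data": {"plan": [[[0, 0, 0.002], [0, 0, 0]], [[0, 0, 0.003], [0, 0, 0]], [[0, 0, 0.005], [0, 0, 0]], [[0, 0, 0.006], [0, 0, 0]]]}}

```text
time_s: 10.35
eef_pos: [0.4783, -0.0843, 0.1961]
eef_rot: [0.0, 0.713, -0.701, 0.0]
wrist_force: [-2.3, -1.5, -1.7]
opening: 0.137
```

```bash
python3 mv.py
```

```text
t 10.35 pos [ 0.4783 -0.0843  0.1961] alpha -89.02 zc [ 0.  0. -1.] open 0.137 F [-2.3 -1.5 -1.7] q [-0.42  0.02  1.87 -0.    1.25  1.13]
```

Call:
{"op": "step_arm", "data": {"plan": [[[0.0004, 0.0007, 0.001], [0, 0, 0]], [[0.0004, 0.0007, 0.002], [0, 0, 0]], [[0.0004, 0.0007, 0.0035], [0, 0, 0]], [[0.0004, 0.0007, 0.0035], [0, 0, 0]]]}}

```text
time_s: 10.75
eef_pos: [0.4776, -0.0844, 0.1925]
eef_rot: [-0.0, 0.713, -0.701, -0.0]
wrist_force: [0.4, -0.6, -3.9]
opening: 0.134
```

```bash
python3 mv.py
```

```text
t 10.75 pos [ 0.4776 -0.0844  0.1925] alpha -89.01 zc [-0.  0. -1.] open 0.134 F [ 0.4 -0.6 -3.9] q [-0.42  0.03  1.87  0.    1.24  1.13]
```

Forces relaxed; about 2 mm remains.

Call:
{"op": "step_arm", "data": {"plan": [[[0, 0, 0.001], [0, 0, 0]], [[0, 0, 0.0015], [0, 0, 0]], [[0, 0, 0.002], [0, 0, 0]], [[0, 0, 0.002], [0, 0, 0]]]}}

```text
time_s: 11.15
eef_pos: [0.4776, -0.0845, 0.1909]
eef_rot: [-0.0, 0.713, -0.701, -0.0]
wrist_force: [-0.5, -0.3, -2.9]
opening: 0.13
```

```bash
python3 mv.py;python3 - <<'E'
from look import *
two("n5",(270,125,280,135),(195,180,235,240),12,2)
E
```

```text
t 11.15 pos [ 0.4776 -0.0845  0.1909] alpha -89.01 zc [-0.  0. -1.] open 0.13 F [-0.5 -0.3 -2.9] q [-0.42  0.03  1.88  0.    1.24  1.13]
(720, 600, 3) split 120
```

View pics/n5.png

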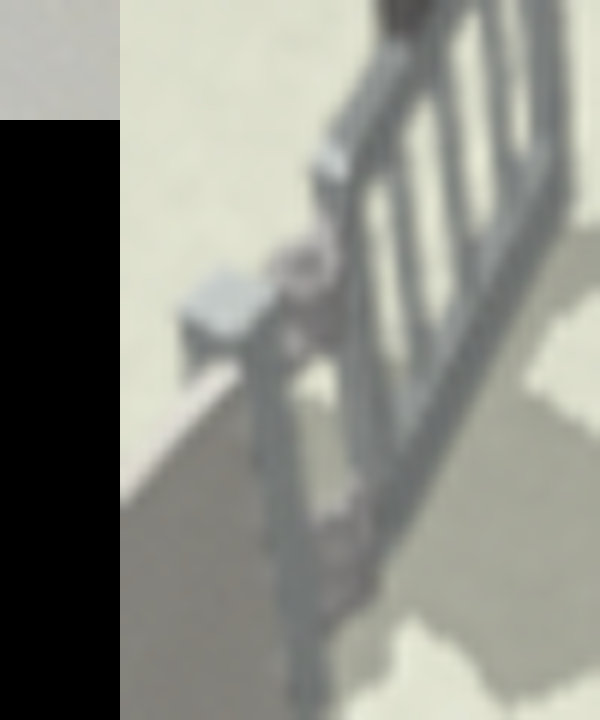

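Call:
{"op": "step_arm", "data": {"plan": [[[0, 0, 0.0005], [0, 0, 0]], [[0, 0, 0.001], [0, 0, 0]], [[0, 0, 0.001], [0, 0, 0]], [[0, 0, 0.001], [0, 0, 0]]]}}

```text
time_s: 11.75
eef_pos: [0.4776, -0.0847, 0.1907]
eef_rot: [0.0, 0.713, -0.701, 0.0]
wrist_force: [-6.6, 0.1, 5.9]
opening: 0.131
```

```bash
python3 mv.py
```

```text
t 11.75 pos [ 0.4776 -0.0847  0.1907] alpha -89.0 zc [ 0.  0. -1.] open 0.131 F [-6.6  0.1  5.9] q [-0.42  0.03  1.88 -0.    1.24  1.13]
```

Call:
{"op": "step_arm", "data": {"plan": [[[0, 0, 0], [0, 0, 0]], [[0, 0, -0.002], [0, 0, 0]], [[0, 0, -0.002], [0, 0, 0]]], "fingers": 26}}

```text
time_s: 12.05
eef_pos: [0.4781, -0.0847, 0.1922]
eef_rot: [-0.0, 0.713, -0.701, 0.001]
wrist_force: [-0.0, -0.4, -0.0]
opening: 0.259
```

```bash
cat > arc.py <<'E'
from mv import *
# arc about P: TCP = P + r*dir(psi), alpha = psi+off
def rows(P,r,psis,off,z):
    for ps in psis:
        a=np.radians(ps);d,rv=delta([P[0]+r*np.cos(a),P[1]+r*np.sin(a),z],np.radians(ps+off));print(ps,d,rv)
E
python3 mv.py
python3 - <<'E'
from arc import *
rows((.5654,-.083),.088,[188,196,204,212,220],-270,.193)
E
```

```text
t 12.05 pos [ 0.4781 -0.0847  0.1922] alpha -89.02 zc [ 0.    -0.001 -1.   ] open 0.259 F [-0.  -0.4 -0. ] q [-0.42  0.03  1.87  0.    1.24  1.13]
188 [0.0105, -0.0, -0.0008] [-0.06, -0.02, -7.02]
196 [0.0226, -0.0023, -0.0008] [-0.06, -0.03, -15.02]
204 [0.0342, -0.0064, -0.0008] [-0.06, -0.03, -23.02]
212 [0.0451, -0.0119, -0.0008] [-0.05, -0.04, -31.02]
220 [0.0552, -0.019, -0.0008] [-0.05, -0.04, -39.02]
```

Call:
{"op": "step_arm", "data": {"plan": [[[0.0105, 0, 0], [0, 0, -7]], [[0.0226, -0.0023, 0], [0, 0, -15]], [[0.0342, -0.0064, 0], [0, 0, -23]], [[0.0451, -0.0119, 0], [0, 0, -31]], [[0.0552, -0.019, 0], [0, 0, -39]]]}}

```text
time_s: 12.55
eef_pos: [0.4978, -0.14, 0.1918]
eef_rot: [-0.0, 0.907, -0.42, 0.0]
wrist_force: [0.1, -0.1, -0.1]
opening: 0.263
```

```bash
python3 mv.py
python3 - <<'E'
from arc import *
rows((.5654,-.083),.088,[226,233,240,246,252,259],-270,.193)
from look import *
two("n6",(270,125,340,215),(140,150,235,240),6,1)
E
```

```text
t 12.55 pos [ 0.4978 -0.14    0.1918] alpha -49.7 zc [ 0. -0. -1.] open 0.263 F [ 0.1 -0.1 -0.1] q [-0.5   0.1   1.8   0.    1.24  0.36]
226 [0.0091, -0.0009, -0.0012] [-0.0, -0.0, -5.7]
233 [0.0197, -0.0026, -0.0012] [-0.0, -0.0, -12.7]
240 [0.03, -0.0056, -0.0012] [-0.0, -0.0, -19.7]
246 [0.0385, -0.0091, -0.0012] [-0.0, -0.0, -25.7]
252 [0.0466, -0.0136, -0.0012] [-0.0, -0.0, -31.7]
259 [0.0553, -0.0198, -0.0012] [-0.0, -0.0, -38.7]
(540, 990, 3) split 420
```

View pics/n6.png

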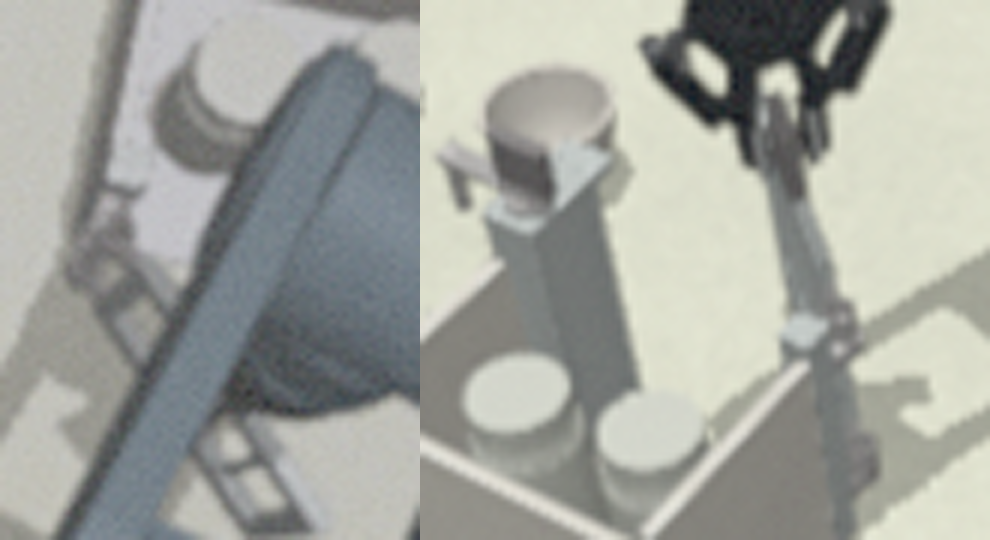

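Call:
{"op": "step_arm", "data": {"plan": [[[0.0091, -0.0009, 0], [0, 0, -5.7]], [[0.0197, -0.0026, 0], [0, 0, -12.7]], [[0.03, -0.0056, 0], [0, 0, -19.7]], [[0.0385, -0.0091, 0], [0, 0, -25.7]], [[0.0466, -0.0136, 0], [0, 0, -31.7]]]}}

```text
time_s: 13.15
eef_pos: [0.5379, -0.1661, 0.1917]
eef_rot: [-0.0, 0.987, -0.159, -0.0]
wrist_force: [-0.1, -0.2, 1.0]
opening: 0.262
```

```bash
python3 mv.py
python3 - <<'E'
from arc import *
rows((.5654,-.083),.088,[254,257,259,261],-270,.193)
E
```

```text
t 13.15 pos [ 0.5379 -0.1661  0.1917] alpha -18.32 zc [-0.001 -0.    -1.   ] open 0.262 F [-0.1 -0.2  1. ] q [-0.51  0.2   1.68  0.    1.26 -0.19]
254 [0.0035, 0.0004, -0.0013] [-0.01, 0.03, -2.32]
257 [0.0081, 0.0001, -0.0013] [-0.01, 0.03, -5.32]
259 [0.0112, -0.0003, -0.0013] [-0.01, 0.03, -7.32]
261 [0.0142, -0.0007, -0.0013] [-0.01, 0.03, -9.32]
```

Call:
{"op": "step_arm", "data": {"plan": [[[0.0035, 0, 0], [0, 0, -2.3]], [[0.0081, 0, 0], [0, 0, -5.3]], [[0.0112, -0.0003, 0], [0, 0, -7.3]], [[0.0142, -0.0007, 0], [0, 0, -7.3]], [[0.0152, -0.0007, 0], [0, 0, -7.3]]]}}

```text
time_s: 13.65
eef_pos: [0.5526, -0.1701, 0.1917]
eef_rot: [-0.0, 0.995, -0.097, -0.0]
wrist_force: [0.0, 0.1, 0.6]
opening: 0.263
```

```bash
python3 mv.py
python3 - <<'E'
from look import *
two("n7",(270,125,380,200),(130,140,235,240),5,1)
E
```

```text
t 13.65 pos [ 0.5526 -0.1701  0.1917] alpha -11.18 zc [-0. -0. -1.] open 0.263 F [0.  0.1 0.6] q [-0.5   0.23  1.64  0.    1.26 -0.31]
(500, 1075, 3) split 550
```

View pics/n7.png

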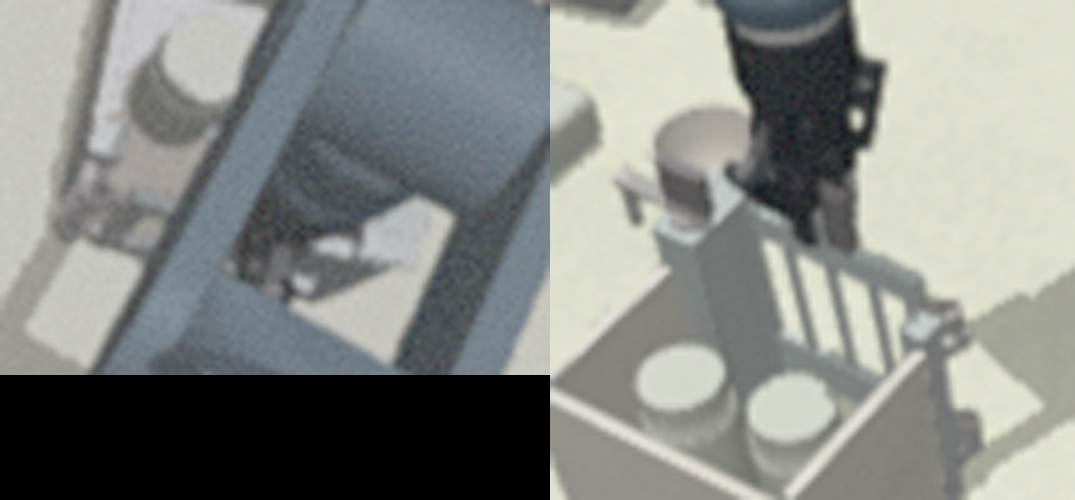

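Call:
{"op": "step_arm", "data": {"plan": [[[0.001, 0, 0], [0, 0, 0]], [[0.002, 0, 0], [0, 0, 0]], [[0.002, 0, 0], [0, 0, 0]]]}}

```text
time_s: 14.05
eef_pos: [0.5546, -0.1709, 0.1918]
eef_rot: [0.0, 0.995, -0.096, 0.0]
wrist_force: [-0.9, -0.3, 0.1]
opening: 0.262
```

Call:
{"op": "step_arm", "data": {"plan": [[[0.001, 0, 0], [0, 0, 0]], [[0.002, 0, 0], [0, 0, 0]], [[0.002, 0, 0], [0, 0, 0]]]}}

```text
time_s: 14.35
eef_pos: [0.5554, -0.171, 0.1917]
eef_rot: [-0.0, 0.995, -0.096, -0.002]
wrist_force: [-5.9, 1.6, 3.6]
opening: 0.262
```

Call:
{"op": "step_arm", "data": {"plan": [[[-0.002, 0, 0], [0, 0, 0]], [[-0.004, 0, -0.003], [0, 0, 0]], [[-0.005, 0, -0.02], [0, 0, 0]], [[-0.005, 0, -0.045], [0, 0, 0]], [[-0.005, 0, -0.08], [0, 0, 0]]]}}

```text
time_s: 14.85
eef_pos: [0.5508, -0.1699, 0.2711]
eef_rot: [-0.001, 0.995, -0.096, -0.001]
wrist_force: [-0.3, -1.6, 0.1]
opening: 0.26
```

```bash
python3 mv.py
python3 - <<'E'
from look import *
two("n8",(270,95,380,185),(130,150,225,240),5,2)
E
```

```text
t 14.85 pos [ 0.5508 -0.1699  0.2711] alpha -11.02 zc [-0.003 -0.001 -1.   ] open 0.26 F [-0.3 -1.6  0.1] q [-0.51  0.16  1.57  0.    1.42 -0.31]
(450, 1025, 3) split 550
```

View pics/n8.png

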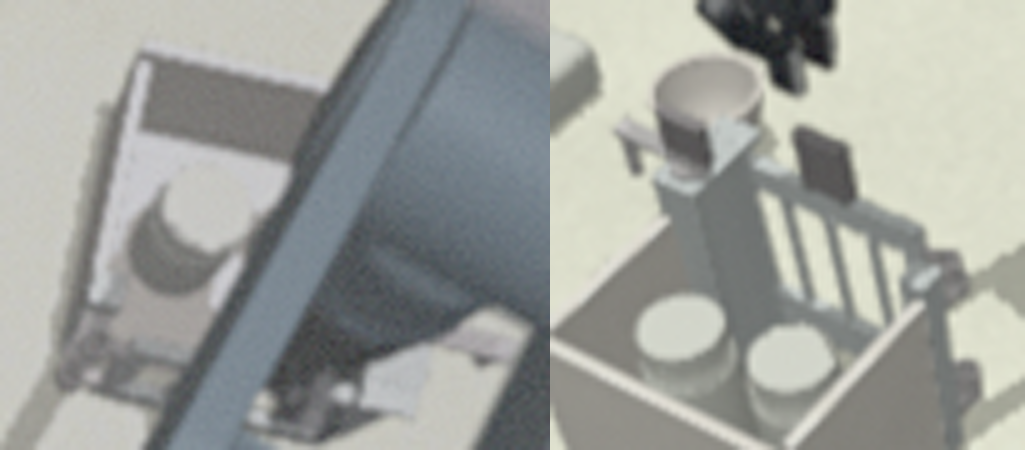

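Run:
```python
from look import *
p=np.load("bay.npy");print(p)
T0=g(np.load("avg_top.npy"));S0=g(np.load("avg_scene.npy"))
L=box(-.005,.005,-.019,.019,-.018,.015)+box(-.005,.005,-.061,.0,-.030,-.019)+box(-.005,.005,-.061,-.051,-.061,-.030)
rows=[]
for n,I,a in(("top",T0,(340,145,375,180)),("scene",S0,(138,160,173,195))):
    r=[crop(I,*a,7)]
    for th in(0,.15,.3):
        c=crop(I,*a,7);T=frame(*p[:2],0,p[2])@frame(.02,-.072,.217,-th);draw(c,n,T,L,7,a[0],a[1]);r.append(c)
    rows.append(np.hstack(r[:]))
o=np.vstack(rows);o=cv2.resize(o,(800,int(o.shape[0]*800/o.shape[1])));cv2.imwrite("pics/latch.png",o)
T=frame(*p[:2],0,p[2]);print(tf(T,[.02,-.072,.217]))
```

```text
[ 0.56674097 -0.17908568 -0.19362106]
[[ 0.57251348 -0.25358856  0.217     ]]
```

View pics/latch.png

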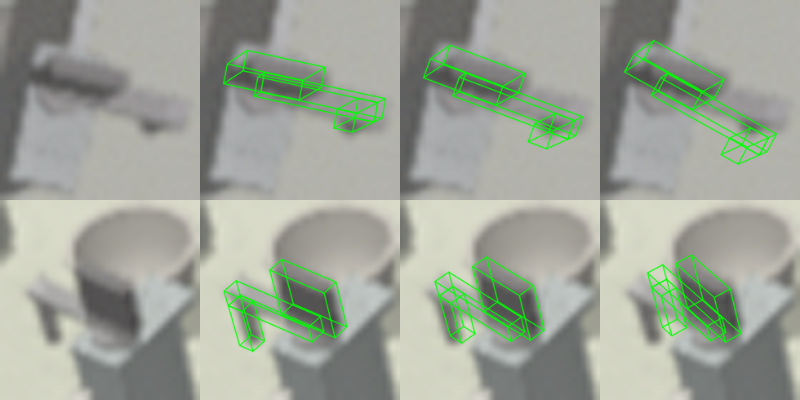

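```bash
python3 mv.py .5725 -.2545 .285 -13
```

```text
t 15.05 pos [ 0.5522 -0.1706  0.273 ] alpha -11.02 zc [ 0.003  0.001 -1.   ] open 0.262 F [-0.7 -0.3 -0.8] q [-0.51  0.16  1.56  0.    1.42 -0.31]
([0.036, 0.0785, -0.0119], [0.04, -0.16, 1.98])
```

Call:
{"op": "step_arm", "data": {"plan": [[[0.003, 0.005, -0.012], [0, 0, 0]], [[0.012, 0.025, -0.015], [0, 0, 1]], [[0.024, 0.055, -0.015], [0, 0, 2]], [[0.036, 0.0785, -0.012], [0, 0, 2]], [[0.036, 0.0785, -0.012], [0, 0, 2]]], "fingers": 55}}

```text
time_s: 15.55
eef_pos: [0.5716, -0.2574, 0.2823]
eef_rot: [-0.0, 0.993, -0.115, -0.001]
wrist_force: [-0.1, 0.4, -0.3]
opening: 0.549
```

```bash
python3 mv.py .5725 -.2545 .210 -13
python3 - <<'E'
from look import *
two("n9",(310,125,380,195),(110,120,200,210),6,2)
ob=telemetry.get_obs();print(proj("top",ob['eef_pos']),proj("scene",ob['eef_pos']))
E
```

```text
t 15.55 pos [ 0.5716 -0.2574  0.2823] alpha -13.19 zc [-0.002  0.    -1.   ] open 0.549 F [-0.1  0.4 -0.3] q [-0.61  0.27  1.42 -0.    1.46 -0.38]
([0.0003, -0.0031, 0.0723], [0.01, 0.11, -0.19])
(540, 960, 3) split 420
[[360.4256816 153.0514548]] [[152.41753967 159.87898496]]
```

View pics/n9.png

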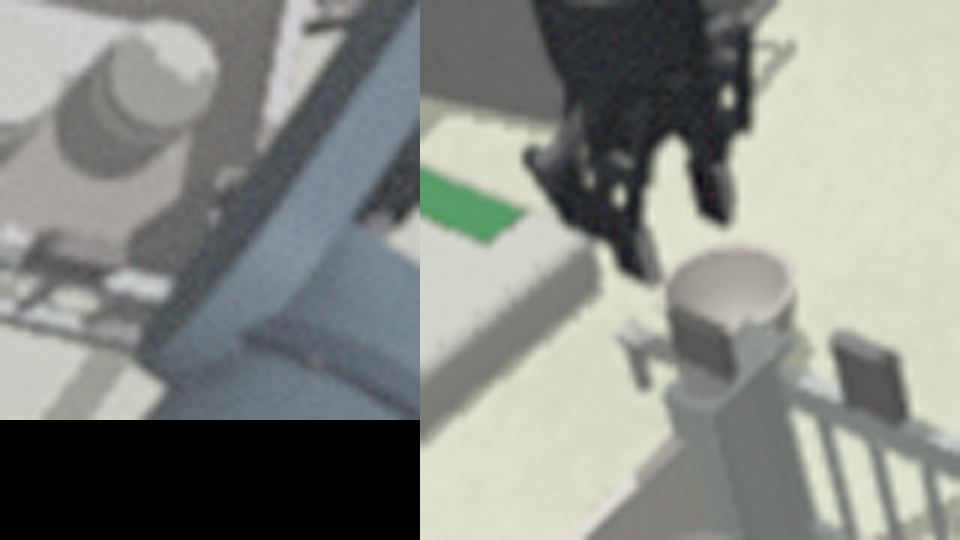

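Call:
{"op": "step_arm", "data": {"plan": [[[0, -0.003, 0.01], [0, 0, 0]], [[0, -0.003, 0.025], [0, 0, 0]], [[0, -0.003, 0.037], [0, 0, 0]], [[0, -0.003, 0.037], [0, 0, 0]]]}}

```text
time_s: 16.15
eef_pos: [0.5712, -0.25, 0.2433]
eef_rot: [-0.001, 0.994, -0.113, -0.002]
wrist_force: [-0.3, 0.1, -0.2]
opening: 0.551
```

```bash
python3 mv.py .5725 -.2545 .210 -13
python3 - <<'E'
from look import *
two("n10",(310,125,320,135),(125,130,190,200),8,2)
E
```

```text
t 16.15 pos [ 0.5712 -0.25    0.2433] alpha -12.99 zc [-0.005 -0.002 -1.   ] open 0.551 F [-0.3  0.1 -0.2] q [-0.6   0.29  1.47 -0.    1.39 -0.38]
([0.0024, 0.0041, 0.0333], [-0.11, 0.29, 0.01])
(560, 600, 3) split 80
```

View pics/n10.png

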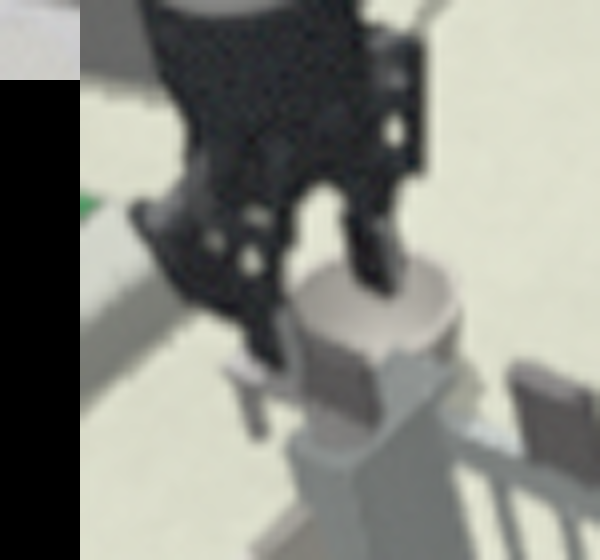

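Call:
{"op": "step_arm", "data": {"plan": [[[0.001, 0.003, 0.01], [0, 0, 0]], [[0.0015, 0.003, 0.02], [0, 0, 0]], [[0.0015, 0.003, 0.03], [0, 0, 0]], [[0.0015, 0.003, 0.033], [0, 0, 0]], [[0.0015, 0.003, 0.033], [0, 0, 0]]]}}

```text
time_s: 16.85
eef_pos: [0.5729, -0.2543, 0.2125]
eef_rot: [-0.001, 0.994, -0.113, -0.001]
wrist_force: [0.1, 1.4, -0.0]
opening: 0.554
```

```bash
python3 mv.py .5725 -.2535 .210 -13
python3 - <<'E'
from look import *
two("n11",(310,125,320,135),(125,130,190,200),8,2)
E
```

```text
t 16.85 pos [ 0.5729 -0.2543  0.2125] alpha -13.02 zc [-0.002 -0.001 -1.   ] open 0.554 F [ 0.1  1.4 -0. ] q [-0.61  0.32  1.49 -0.    1.33 -0.38]
([-0.0005, -0.0007, 0.0025], [-0.05, 0.11, -0.02])
(560, 600, 3) split 80
```

View pics/n11.png

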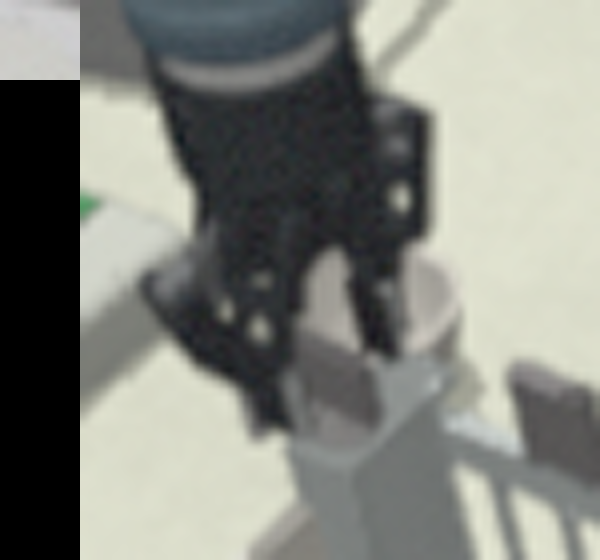

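Call:
{"op": "step_arm", "data": {"plan": [[[0, 0, 0], [0, 0, 0]], [[0, 0, 0], [0, 0, 0]], [[0, 0, 0], [0, 0, 0]], [[0, 0, 0], [0, 0, 0]], [[0, 0, 0], [0, 0, 0]]], "fingers": 0}}

```text
time_s: 17.55
eef_pos: [0.5726, -0.2545, 0.2143]
eef_rot: [-0.0, 0.994, -0.113, -0.001]
wrist_force: [-4.4, 1.7, 3.9]
opening: 0.103
```

```bash
python3 mv.py
python3 - <<'E'
from look import *
two("n12",(310,125,320,135),(125,130,190,200),8,2)
E
```

```text
t 17.55 pos [ 0.5726 -0.2545  0.2143] alpha -13.02 zc [-0.002  0.    -1.   ] open 0.103 F [-4.4  1.7  3.9] q [-0.61  0.32  1.49 -0.    1.33 -0.38]
(560, 600, 3) split 80
```

View pics/n12.png

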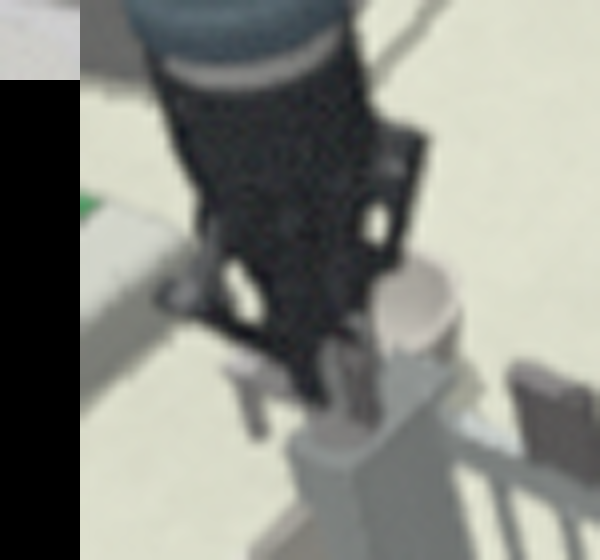

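Call:
{"op": "step_arm", "data": {"plan": [[[0, 0, 0], [0, 0, 5]], [[0, 0, 0], [0, 0, 10]], [[0, 0, 0], [0, 0, 15]], [[0, 0, 0], [0, 0, 20]], [[0, 0, 0], [0, 0, 20]]]}}

```text
time_s: 18.25
eef_pos: [0.573, -0.2546, 0.2143]
eef_rot: [0.0, 0.959, -0.285, -0.0]
wrist_force: [-3.2, 0.7, 4.8]
opening: 0.107
```

```bash
python3 mv.py; python3 -c "
from h import *
print(telemetry.get_obs()['torque'].round(2))"
```

```text
t 18.25 pos [ 0.573  -0.2546  0.2143] alpha -33.06 zc [-0.  0. -1.] open 0.107 F [-3.2  0.7  4.8] q [-0.61  0.32  1.49 -0.    1.33 -0.03]
[0.17 0.62 0.  ]
```

Call:
{"op": "step_arm", "data": {"plan": [[[0, 0, 0], [0, 0, 6]], [[0, 0, 0], [0, 0, 12]], [[0, 0, 0], [0, 0, 18]], [[0, 0, 0], [0, 0, 24]], [[0, 0, 0], [0, 0, 30]]]}}

```text
time_s: 18.75
eef_pos: [0.5734, -0.2551, 0.2143]
eef_rot: [0.0, 0.852, -0.523, 0.0]
wrist_force: [-1.9, -1.0, 2.7]
opening: 0.106
```

```bash
python3 mv.py
python3 - <<'E'
from look import *
two("n13",(310,125,380,195),(125,130,190,200),8,2)
print(telemetry.get_obs()['torque'].round(2))
E
```

```text
t 18.75 pos [ 0.5734 -0.2551  0.2143] alpha -63.11 zc [ 0.001  0.    -1.   ] open 0.106 F [-1.9 -1.   2.7] q [-0.61  0.32  1.49 -0.    1.33  0.49]
(560, 1080, 3) split 560
[-0.24  0.46 -0.05]
```

View pics/n13.png

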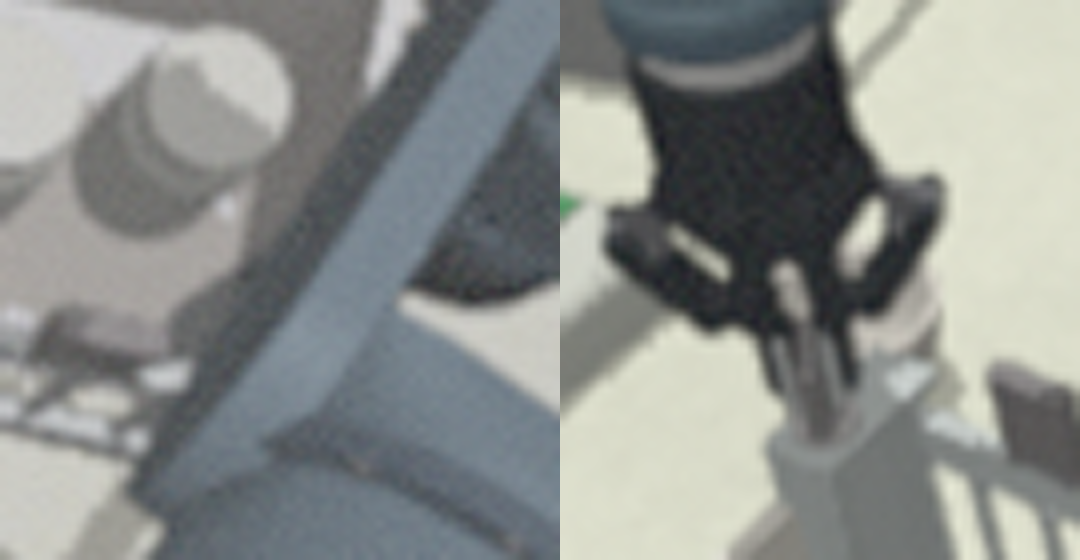

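Call:
{"op": "step_arm", "data": {"plan": [[[0, 0, 0], [0, 0, 6]], [[0, 0, 0], [0, 0, 12]], [[0, 0, 0], [0, 0, 18]], [[0, 0, 0], [0, 0, 24]], [[0, 0, 0], [0, 0, 30]]]}}

```text
time_s: 19.45
eef_pos: [0.5735, -0.2557, 0.2143]
eef_rot: [-0.0, -0.688, 0.726, -0.001]
wrist_force: [-2.3, -4.0, 2.8]
opening: 0.106
```

```bash
python3 mv.py; python3 -c "
from h import *
print(telemetry.get_obs()['torque'].round(2))"
```

```text
t 19.45 pos [ 0.5735 -0.2557  0.2143] alpha -93.07 zc [ 0.002 -0.001 -1.   ] open 0.106 F [-2.3 -4.   2.8] q [-0.61  0.32  1.49 -0.    1.33  1.02]
[-0.59  0.38  0.11]
```

Call:
{"op": "step_arm", "data": {"plan": [[[0, 0, 0], [0, 0, 3]], [[0, 0, 0], [0, 0, 6]], [[0, 0, 0], [0, 0, 8]], [[0, 0, 0], [0, 0, 8]]]}}

```text
time_s: 19.85
eef_pos: [0.5735, -0.2559, 0.2143]
eef_rot: [-0.0, -0.637, 0.771, -0.001]
wrist_force: [-2.0, -4.3, 2.8]
opening: 0.102
```

```bash
python3 mv.py; python3 -c "
from h import *
print(telemetry.get_obs()['torque'].round(2))"
```

```text
t 19.85 pos [ 0.5735 -0.2559  0.2143] alpha -100.9 zc [ 0.002 -0.001 -1.   ] open 0.102 F [-2.  -4.3  2.8] q [-0.61  0.32  1.49 -0.    1.33  1.15]
[-0.84  0.42 -0.05]
```

Call:
{"op": "step_arm", "data": {"plan": [[[0, 0, 0], [0, 0, 1]], [[0, 0, 0], [0, 0, 2]], [[0, 0, 0], [0, 0, 3]], [[0, 0, 0], [0, 0, 3]]]}}

```text
time_s: 20.25
eef_pos: [0.5735, -0.2559, 0.2143]
eef_rot: [-0.001, -0.617, 0.787, -0.001]
wrist_force: [-2.5, -5.3, 3.2]
opening: 0.1
```

```bash
python3 mv.py; python3 -c "
from h import *
o=telemetry.get_obs();print(o['torque'].round(2),o['joint_efforts'].round(2))"
```

```text
t 20.25 pos [ 0.5735 -0.2559  0.2143] alpha -103.74 zc [ 0.003 -0.001 -1.   ] open 0.1 F [-2.5 -5.3  3.2] q [-0.61  0.32  1.49 -0.    1.33  1.2 ]
[-0.87  0.43  1.07] [  2.59 -49.11 -32.83   1.99   0.32   1.24]
```

Call:
{"op": "step_arm", "data": {"plan": [[[0, 0, 0], [0, 0, 0]], [[0, 0, 0], [0, 0, 0]], [[0, 0, 0], [0, 0, 0]]], "fingers": 45}}

```text
time_s: 20.55
eef_pos: [0.5734, -0.254, 0.2133]
eef_rot: [0.0, -0.616, 0.788, 0.001]
wrist_force: [0.4, -0.5, 0.3]
opening: 0.451
```

Call:
{"op": "step_arm", "data": {"plan": [[[0, 0, -0.005], [0, 0, 0]], [[0, 0, -0.02], [0, 0, 0]], [[0, 0, -0.045], [0, 0, 0]], [[0, 0, -0.085], [0, 0, 0]], [[0, 0, -0.12], [0, 0, 0]]]}}

```text
time_s: 21.05
eef_pos: [0.5735, -0.2545, 0.3368]
eef_rot: [0.0, -0.616, 0.788, -0.001]
wrist_force: [0.2, -0.7, 0.7]
opening: 0.449
```

```bash
python3 mv.py .45 .1 .33 -100
```

```text
t 21.05 pos [ 0.5735 -0.2545  0.3368] alpha -104.0 zc [ 0.    -0.001 -1.   ] open 0.449 F [ 0.2 -0.7  0.7] q [-0.61  0.24  1.35  0.    1.56  1.21]
([-0.3141, 0.2056, 0.0064], [-0.08, -0.02, -4.0])
```

Move the arm aside for a clear look.

Call:
{"op": "step_arm", "data": {"plan": [[[-0.03, 0.02, 0], [0, 0, 0]], [[-0.07, 0.05, 0], [0, 0, 0]], [[-0.12, 0.08, 0], [0, 0, 0]], [[-0.165, 0.11, 0], [0, 0, 0]], [[-0.21, 0.14, 0], [0, 0, 0]]]}}

```text
time_s: 21.55
eef_pos: [0.4933, -0.0308, 0.3354]
eef_rot: [0.001, -0.615, 0.788, -0.001]
wrist_force: [1.5, 0.5, 0.0]
opening: 0.45
```

Call:
{"op": "step_arm", "data": {"plan": [[[-0.045, 0.02, 0], [0, 0, 0]], [[-0.09, 0.04, 0], [0, 0, 0]], [[-0.13, 0.06, 0], [0, 0, 0]], [[-0.16, 0.06, 0], [0, 0, 0]], [[-0.17, 0.06, 0], [0, 0, 0]]]}}

```text
time_s: 22.05
eef_pos: [0.4768, 0.1497, 0.3355]
eef_rot: [0.001, -0.617, 0.787, -0.0]
wrist_force: [0.2, 0.1, -0.2]
opening: 0.451
```

```bash
python3 mv.py
python3 - <<'E'
from look import *
two("f1",(275,110,375,200),(135,160,225,250),6,4)
from fit import *
p=np.load("bay.npy");T=cv2.imread("pics/f1_T.png");S=cv2.imread("pics/f1_S.png")
L=box(-.005,.005,-.019,.019,-.018,.015)+box(-.005,.005,-.061,.0,-.030,-.019)+box(-.005,.005,-.061,-.051,-.061,-.030)
o=[]
B=frame(p[0],p[1],0,p[2])
for n,I,a in(("top",T,(275,110,375,200)),("scene",S,(135,160,225,250))):
    c=crop(I,*a,6);draw(c,n,B@frame(.02,-.072,.217,-np.pi/2),L,6,a[0],a[1],(0,255,255));draw(c,n,B@frame(-.02,.095,.012,-np.pi/2),GATE,6,a[0],a[1]);o.append(c)
cv2.imwrite("pics/f1o.png",np.hstack(o))
E
```

```text
t 22.05 pos [0.4768 0.1497 0.3355] alpha -103.8 zc [-0.001 -0.002 -1.   ] open 0.451 F [ 0.2  0.1 -0.2] q [ 0.07 -0.06  1.67  0.    1.53  1.88]
(540, 1140, 3) split 600
```

View pics/f1.png

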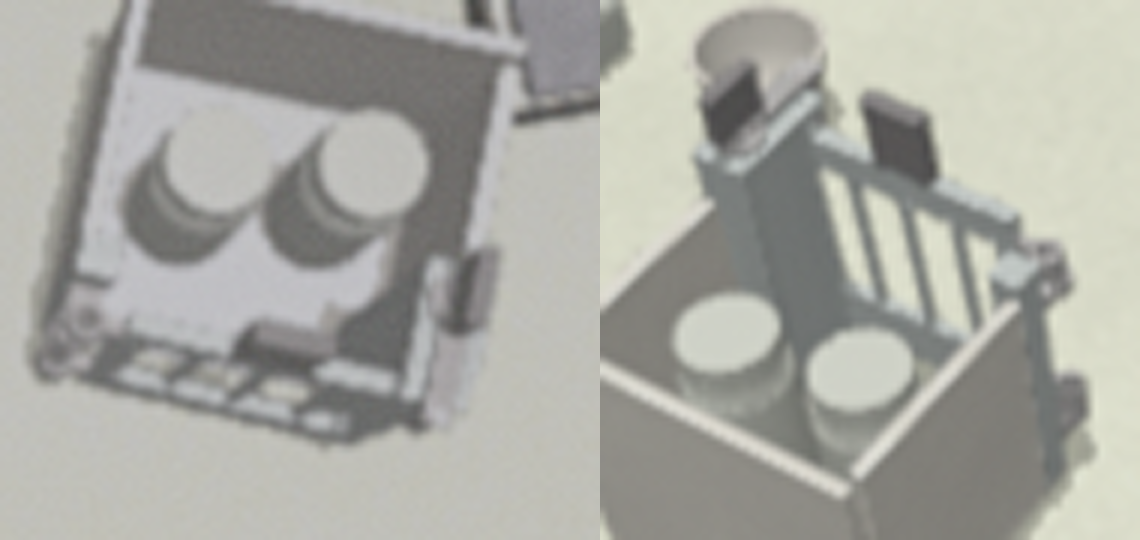

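View pics/f1o.png

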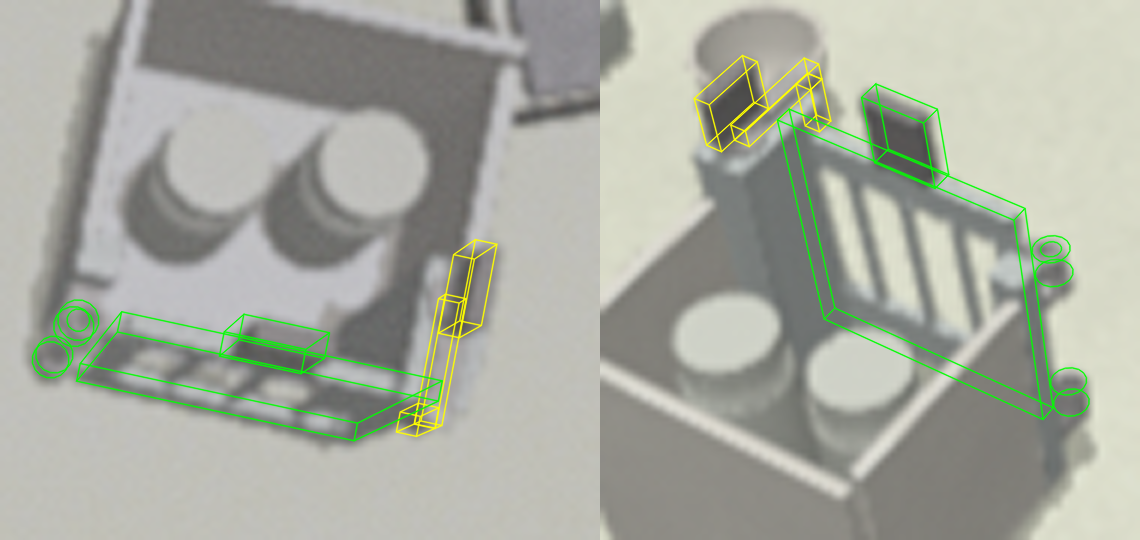

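Run:
```python
from look import *
S=cv2.imread("pics/f1_S.png");S0=g(np.load("avg_scene.npy"));T=cv2.imread("pics/f1_T.png")
cv2.imwrite("pics/fin.png",np.vstack([np.hstack([crop(S,150,160,180,195,10),crop(T,335,145,365,180,10)]),]))
for n,(a,b,c,d) in dict(mortar=(150,163,172,174),can2=(244,262,267,302),vial=(267,244,279,268),roll=(350,268,376,295),cans=(150,211,189,243)).items():
    print(n,np.abs(S[b:d,a:c].astype(float)-S0[b:d,a:c]).mean().round(1),cv2.phaseCorrelate(S0[b-3:d+3,a-3:c+3].mean(2),S[b-3:d+3,a-3:c+3].astype(float).mean(2)))
```

```text
mortar 8.8 ((0.5016711711989679, 0.03426507436074111), 0.6948275785390213)
can2 2.7 ((0.01025770192176978, 0.0016554141480042972), 1.001994786275292)
vial 6.3 ((-0.4062442274767868, -0.6414481527653795), 0.7509987418802079)
roll 3.0 ((0.015212448096237452, -0.04411041886423206), 0.9959531544017525)
cans 6.5 ((0.786893985699276, 0.05782852761003454), 0.8087999456943669)
```

View pics/fin.png

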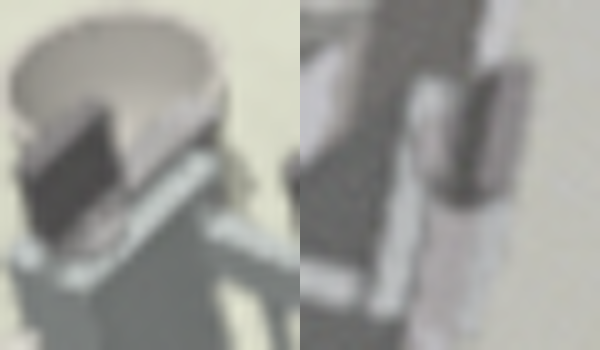

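```bash
python3 -c "
from bench import ticket
print(ticket.hand_in())"
```

```text
the job is handed in; nothing more can be done
None
```

I hung the smaller gate from the stand on both pins, swung it shut and turned the latch to its stop. I handed the job in at about 22.5 s; it reports no verdict, so what follows is from my own readings.

**Gate:** I hung it about 78° open. It came to rest at the tool height worked out beforehand (0.1907 m), with an upward reaction of about 6 N. I then loosened the grip and swung it along an arc until it met about 6 N at the stop post.

**Latch:** I turned it clockwise from a start of roughly 0.05 rad until the wrist torque jumped to about 1.1 N m at the expected angle.

**Last checks:** With the arm clear, the gate and both knuckles match the shut, seated model to within about 1–2 pixels in both views. The latch arm points out over the front of the gate. The measured wrist force stayed under 10 N in every reading. Two things I could not fully confirm:
- **Latch finger:** its tip shows only faintly in the top view. The quarter turn therefore rests mainly on the torque stop and the overlay.
- **Other objects:** canister2 and the label roll show no shift. The automatic comparison gave shifts under 1 pixel for the mortar, vial and bay canisters. The mortar is partly hidden by the latch, and I put the other shifts down to new shadows and background. The bay canisters sit at the same top-view pixels as before; I did not re-check the vial or mortar by eye, but nothing was moved near them.

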